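Check a picture frame for square with a slide rule

ROBOT

A 7-joint arm with a two-finger parallel gripper is mounted at the origin on a cart in front of the work surface, level with it; the furniture and walls round the work are solid. World frame = base frame: x ahead of the robot, y to its left, z up, the work surface at z = 0. Lengths are in m, angles in rad, forces in N, time in s.
With the tool pointing down it reaches from about 0.4 to 0.925 m from the base axis. Payload 4.1 kg.
Tool frame: the origin (TCP) lies midway between the tips of the shut fingers; the grasp point (between the pads) lies 19 mm behind it; z points along the fingers, x is the direction in which the jaws open and shut, and the axes are right-handed (so a half turn about z gives the same grasp; the last joint's range is limited). The gripper opens to 85 mm and grips with 20 to 120 N. Pads are 22 mm wide; open, the fingers measure 114 mm over their backs; the gripper's body (76 mm by 85 mm) begins 54 mm behind the grasp point. The pads swing forward as they close: fully open they stand 13 mm farther back than shut.
Start: joints at [-1.306, 0.398, 0.045, 1.537, -0.019, 1.207, -0.051], TCP at [0.231, 0.608, 0.231] pointing down, gripper open.
Joint ranges: [-2.82, 2.82], [-0.49, 2.23], [-1.37, 1.46], [0, 2.46], [-1.36, 4.5], [0.23, 2], [-2.94, 2.94]. Speed limits (rad/s): [2.57, 2.57, 3.14, 3.14, 3.14, 3.14, 3.14].

INTERFACE

Orientations are given as a 3x3 rotation matrix whose columns are the frame's x, y, z axes.
In Python, from rig import readout, eyes, ticket gives the robot as it stands.
- The arm moves only by the tool drive_tool, never from a script. Its arguments are lists of equal length, an entry for each row: "claw": the closure, from 0 (fully open) to 1 (shut); "travel": the shift along the tool's x, y, z in m, a list of three; "roll": the turn about the tool's z in degrees. A call has exactly 8 rows; each row is the pose to reach, as a shift and turn from the pose commanded when the call began, along the tool's axes at that moment; what a row does not reach only later rows make up. A row lasts 1/10 s, in which the tool goes at most 50 mm and 8.59 degrees, less where a joint would pass 70% of its speed; a pose out of reach is approached as far as the arm can. A call with a gripper value outside its range is refused whole. The fingers move at their own pace and stop on an object; "newtons" is the grip in N (left out, the last holds). Time passes only in rows, so rows that repeat a pose let the fingers close, or fill a call up. It gives the time, the measured TCP pose, the force and the opening at its end, in the units of the state.
- readout.state(): the state, without advancing time (a new reading comes with each control period).
- eyes.camera(name): name is "side" or "top"; returns the picture (420x560x3 uint8, red, green, blue); there is no depth.
- eyes.camera_model(name): a dict with "fx", "fy", "cx", "cy" (pixels), "R" (3x3) and "t" (3): a world point X has camera coordinates R X + t. Camera axes: x right, y down, z forward; pixel columns grow to the right and rows downward; lengths in m; the calibration is good to about 2 mm. A picture is of the moment at which its call begins. camera_model takes no time and is no camera call.
- ticket.finish_job(): hands the job in, once; it reports no verdict.
Trained networks look in the newest picture that a camera, given by its name, has taken for a name from the list of things; names that differ only in an ending like _2 or _b are one class to them, and where a whole thing is asked for, a point or a joint stands for the part that bears it (a point fixed in the world has none). Each returns a list of dicts, best first, with "conf" (0 to 1); they miss things now and then, are a little off and sometimes report something else, mostly with a low value. They report only what shows in the picture. A call takes as long as a camera call.
- eyes.search_frame(camera, name): "bbox" ([centre column, centre row, width, height] in pixels, round what is visible of it).
- eyes.cut_out(camera, name): "pixels" (420x560 bool, what is visible of it) and "bbox" ([centre column, centre row, width, height] in pixels, round what is visible of it).
The state is a dict: "time": time; "joint_positions": joint angles; "qd": joint speeds; "effort": joint torques, N m; "ee_pos": TCP position; "tcp_rot": TCP orientation; "force": force on the tool from outside, world axes, zero at the start; "moment": the same for the moment, N m; "finger_gap": finger opening in m.
Only numpy, scipy, OpenCV 4.12 (cv2) and the standard library are available. Lean on these libraries where they do the work, as an engineer would, in place of code of your own. Each camera call takes 0.05 s, during which the arm holds its last target.

TASK

Check the small picture frame for square with the slide rule from the green tool tray: lay the rule flat inside the frame along the diagonal between the two blue-dotted corners, heel in one corner, and push the tongue out by its red post until it bears lightly on the opposite corner; then shorten it and gauge the other diagonal in the same way. Compare the two readings and leave the rule lying flat inside the frame along the longer diagonal (either one if they agree within 3 mm). Press gently, so that the frame is not racked, and leave everything else where it is.

Things in the scene. Friction and masses are not known exactly. Their poses are not given: they have to be found in the camera images.
- board: light plywood board 230 (x) x 260 (y) x 12 mm on the table, fixed; origin at the centre of its underside, x away from the robot
- frame: dark wooden picture frame with a brass line, on the board. Bars 18 mm wide, 14 mm high; inside 140 mm (x, near to far) by 170 mm (y). Origin: centre of the opening if square, at the underside (12 mm above the table). Near rail fixed (two brass turn-buttons), along y; far rail parallel to it, up to 11 mm left or right of square. About 25 N on the far rail racks it. Blue dots: near-left and far-right corners
- corner_near_left (a point): where the centre of a rule end (8 mm round) comes to rest in the inner near-left corner (blue dot), 4 mm from both faces, at the board's surface
- corner_far_right (a point): the same in the far-right corner (blue dot)
- corner_near_right (a point): the same in the near-right corner (no dot)
- corner_far_left (a point): the same in the far-left corner (no dot)
- tray: green open tool tray, fixed, 250 (x) x 110 (y) x 25 mm high, walls and floor 3 mm; origin at the centre of its underside. The rule and a marker pen lie in it, along x
- rule: slide rule, 0.4 kg, loose: an aluminium channel 110 x 20 x 12 mm with a blue handle, a fixed heel pin at -x and a steel tongue that slides out at +x. Origin on the underside on the centre line, x from heel to point, z up
- rule_handle (a point): middle of the blue handle of the channel: 30 mm along the rule, 14 mm wide across it, from 16 to 58 mm above the rule's underside; this point is 42 mm above the underside, 20 mm behind the rule's origin and 72 mm from the heel's centre
- rule_post (a point): middle of the red thumb post on the tongue: 14 mm along the rule, 11 mm wide across it, from 10 to 58 mm above the underside; this point is 42 mm up, 72 mm behind the point's centre; 40 mm from the handle's middle when the tongue is right in
- rule_heel: fixed end of the rule: steel pin 8 mm round, from 2.5 to 11.5 mm above the rule's underside, on a 7 mm neck; origin on its axis level with the underside
- rule_point: end of the tongue: the same pin, moving with the red post; origin on its axis level with the underside
- rule_tongue (a joint): reading of the rule: how far the tongue is out, 0 to 0.048 m; heel axis to point axis is 184 mm + reading. The tongue slides at about 0.6 N and stays where left; the channel, lying, holds by its weight. Starts 0 to 6 mm out; the diagonals, corner rest to corner rest, are 200 to 218 mm
- marker: white marker pen with blue cap, 131 x 14 mm, in the tray beside the rule
- jar_pink: clear pigment jar, pink, 40 mm wide, 36 mm high
- jar_blue: clear pigment jar, light blue with black lid, 40 mm wide, 36 mm high
- masking_tape: roll of masking tape, 84 mm wide, 18 mm high
- mug: spotted white mug, 93 mm high

How it is judged:
By the outcome, as a careful person would: the job done as asked, in the order asked, and still so for the second after the job is handed in, with the robot touching nothing.
It also fails if it takes over 69 s, if anything falls off the work surface, if the arm or the gripper's body presses on something with over 40 N, if the wrist force passes 120 N, or if a joint passes its speed limit or range.

## Working session

There is one attempt and no reset: what is moved stays moved. The work goes in short steps, Python scripts to look and compute and a tool call to move; the robot and the scene stay as the last step left them, time stands still between calls to the robot, and variables do not carry over. Pictures are saved under pics/ and viewed, and the job is handed in when it is done.

Besides the shell and the picture viewer there is one more tool, called after ">>>" as name([rows], argument=value, ...), one row to a line, values as JSON. drive_tool: Moves the arm, as the interface text tells. Its arguments: {"type":"object","properties":{"claw":{"type":"array"},"travel":{"type":"array"},"roll":{"type":"array"},"newtons":{"type":"number"}},"required":["claw","travel","roll"]}

```bash
ls; mkdir -p pics; python3 - <<'E'
from rig import readout, eyes
import cv2
s=readout.state(); print(s)
for n in ("side","top"):
    im=eyes.camera(n); cv2.imwrite(f"pics/{n}0.png",im[:,:,::-1])
    print(n,eyes.camera_model(n))
E
```

```text
pics
{'time': 0.0, 'joint_positions': array([-1.30599659,  0.39916012,  0.04502676,  1.53785839, -0.01867002,
        1.20687275, -0.05069085]), 'qd': array([-1.68921656e-04,  1.81634122e-04, -6.62592378e-04, -2.64689685e-04,
        5.18346246e-05, -5.95686540e-04,  2.88837888e-04]), 'effort': array([ 1.45075451e-04, -4.75124431e+01,  1.36507586e+00, -2.54214728e+01,
        1.17671539e-02,  9.62726364e-03,  2.50019696e-05]), 'ee_pos': array([0.23105316, 0.60689116, 0.23029353]), 'tcp_rot': array([[ 3.55697576e-01,  9.34600964e-01, -5.21046649e-04],
       [ 9.34599236e-01, -3.55697924e-01, -1.80420546e-03],
       [-1.87154737e-03,  1.54781709e-04, -9.99998237e-01]]), 'force': array([-0.72052769,  0.74273031,  0.25836516]), 'moment': array([-0.00856812,  0.01517505,  0.00703383]), 'finger_gap': 0.08543972856749202}
side {'fx': 396.33650141968974, 'fy': 396.33650141968974, 'cx': 279.668744329567, 'cy': 209.86788370344746, 'R': array([[ 0.99583724, -0.09076615, -0.00834901],
       [-0.05682987, -0.5466613 , -0.83542312],
       [ 0.07126406,  0.83241993, -0.5495439 ]]), 't': array([-0.57505565,  0.04943999,  1.26221897])}
top {'fx': 385.3296246869283, 'fy': 385.3296246869283, 'cx': 287.0539208771001, 'cy': 211.0233146082128, 'R': array([[ 0.00285354, -0.99997115,  0.00704002],
       [-0.99556151, -0.00350307, -0.09404788],
       [ 0.09406983, -0.00674041, -0.99554278]]), 't': array([-0.0688018 ,  0.55942919,  0.98840866])}
```

View pics/side0.png

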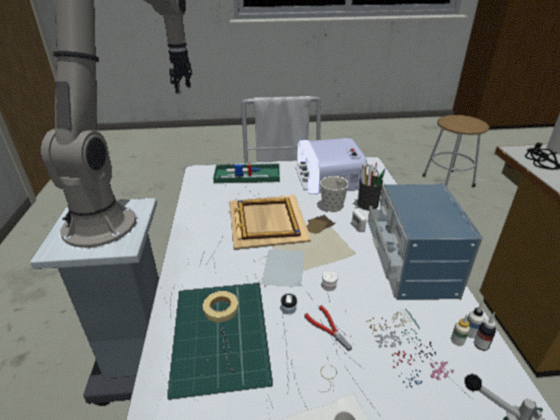

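View pics/top0.png

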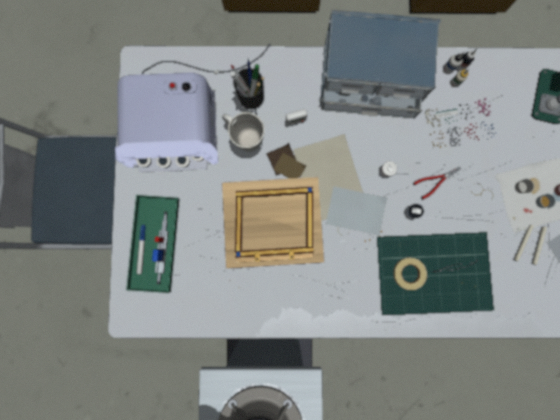

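```bash
cat > h.py <<'E'
from rig import readout, eyes
import cv2, numpy as np
def crop(n,c0,r0,c1,r1,k,fn,im=None):
    if im is None: im=eyes.camera(n)
    cv2.imwrite(fn,cv2.resize(im[r0:r1,c0:c1,::-1],None,fx=k,fy=k,interpolation=cv2.INTER_CUBIC)); return im
def ray(n,c,r):
    m=eyes.camera_model(n); R=m["R"];t=m["t"]
    return -R.T@t, R.T@np.array([(c-m["cx"])/m["fx"],(r-m["cy"])/m["fy"],1.])
def onz(n,c,r,z):
    o,d=ray(n,c,r); return o+d*(z-o[2])/d[2]
def proj(n,X):
    m=eyes.camera_model(n); p=m["R"]@np.asarray(X,float)+m["t"]
    return np.array([m["cx"]+m["fx"]*p[0]/p[2],m["cy"]+m["fy"]*p[1]/p[2]])
def tri(a,b):  # dict-like (name,c,r)
    (o1,d1),(o2,d2)=ray(*a),ray(*b)
    d1/=np.linalg.norm(d1);d2/=np.linalg.norm(d2)
    s=np.linalg.lstsq(np.c_[d1,-d2],o2-o1,rcond=None)[0]
    p,q=o1+s[0]*d1,o2+s[1]*d2
    return (p+q)/2,np.linalg.norm(p-q)
E
python3 - <<'E'
from h import *
np.set_printoptions(precision=4,suppress=True)
a=crop("top",110,170,340,300,3.4,"pics/t1.png"); b=crop("side",200,150,320,260,5,"pics/s1.png")
res={}
for n in ["rule_handle","rule_post","rule","frame","tray","rule_heel","rule_point","board","marker","mug"]:
    c={}
    for cam in ("top","side"):
        L=eyes.cut_out(cam,n)
        if L:
            m=L[0]["pixels"]; ys,xs=np.nonzero(m); c[cam]=(xs.mean(),ys.mean())
            print(n,cam,round(L[0]["conf"],2),np.round(L[0]["bbox"],1),m.sum(),np.round(c[cam],1),len(L))
    if len(c)==2: print("   ",*tri(("top",*c["top"]),("side",*c["side"])))
print(readout.state()["time"])
E
```

```text
rule_handle top 0.58 [161.1 248.7  16.2  71.2] 559 [161.  250.8] 1
rule_handle side 0.51 [243.5 168.6  33.2  15.9] 205 [241.6 171.2] 1
    [0.4559 0.2589 0.0327] 0.002742035605589528
rule_post top 0.5 [164.  231.1  11.4  35.4] 175 [162.4 233.2] 1
rule_post side 0.54 [247.4 171.3   4.5   6.3] 13 [249.1 169.6] 1
    [0.4928 0.2539 0.041 ] 0.013974399812678178
rule top 0.58 [160.4 247.2  16.4  72.9] 609 [161.4 248.2] 1
frame top 0.8 [275.3 224.1  79.6  76.2] 2423 [274.5 226.7] 1
frame side 0.71 [268.2 217.   62.1  41. ] 1250 [263.7 219.7] 2
    [ 0.5213 -0.0338  0.0079] 0.003999368668219225
tray top 0.89 [152.8 244.8  50.7 100.1] 3424 [152.5 242.5] 1
tray side 0.75 [245.4 172.5  68.1  18.4] 1009 [247.3 173.5] 1
    [0.4771 0.2909 0.005 ] 0.0018858378088989027
rule_heel side 0.34 [239.2 167.8  25.7  13.6] 143 [237.  171.4] 1
board top 0.56 [274.2 222.8 103.9  88.1] 6057 [271.9 221. ] 1
board side 0.93 [268.2 223.5  79.3  53. ] 2181 [269.  223.7] 1
    [ 0.5382 -0.0259 -0.0144] 0.004272497906866814
marker top 0.5 [141.4 249.1   7.7  47.2] 258 [141.3 249.4] 1
marker side 0.65 [249.1 169.4  17.2   6.2] 31 [253.4 168.7] 2
    [0.4803 0.3172 0.0115] 0.045040341595978035
mug top 0.97 [242.8 133.4  45.1  42.5] 1224 [245.4 130.7] 1
mug side 0.81 [336.9 194.2  28.1  32.5] 818 [332.9 192. ] 1
    [0.7641 0.0428 0.0518] 0.00742058682580327
1.2
```

View pics/t1.png

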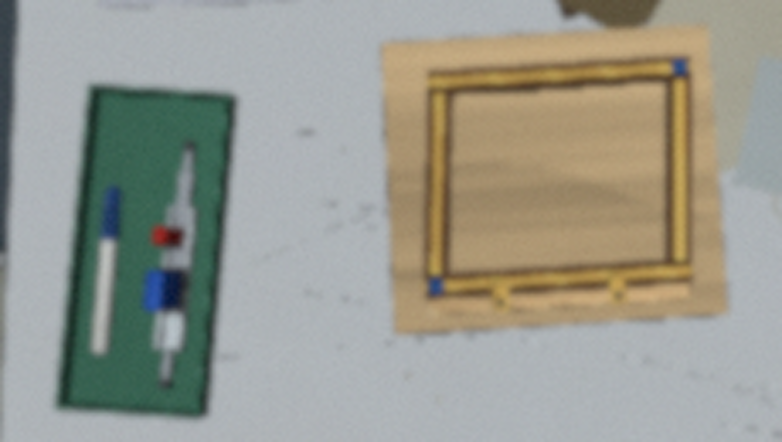

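View pics/s1.png

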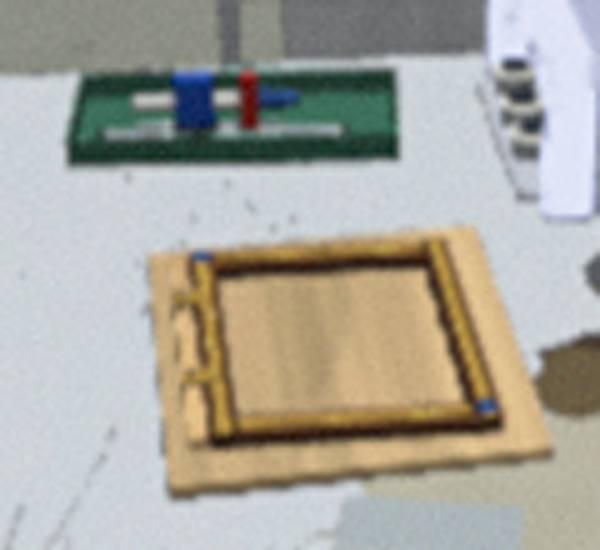

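```bash
python3 - <<'E'
from h import *
np.set_printoptions(precision=4,suppress=True)
T=lambda c,r:(110+c/3.4,170+r/3.4)
S=lambda c,r:(200+c/5,150+r/5)
h=T(155.5,290);p=T(160,236);he=T(166,384);po=T(188,147)
print("handle top",onz("top",*h,.061),"post top",onz("top",*p,.061))
print("heel",onz("top",*he,.0145),"point",onz("top",*po,.0145))
print(tri(("top",*h),("side",*S(193,76))), tri(("top",*p),("side",*S(248,75))))
H=onz("top",*he,.0145);P=onz("top",*po,.0145);print("len",np.linalg.norm(H-P), "yaw",np.degrees(np.arctan2(*(P-H)[1::-1])))
# frame corners, brass line mitre (centre of bars) at z~.026
for nm,t,s in (("NL",(436,287),(202,257)),("FR",(680,67),(486,406)),("NR",(681,271),(222,428)),("FL",(438,81),(436,246))):
    print(nm,onz("top",*T(*t),.026),onz("side",*S(*s),.026),tri(("top",*T(*t)),("side",*S(*s))))
# tray corners top rim
for t in ((93,90),(235,97),(205,412),(60,405)): print("tray",onz("top",*T(*t),.025))
E
```

```text
handle top [0.4436 0.2627 0.061 ] post top [0.4834 0.2607 0.061 ]
heel [0.3708 0.2675 0.0145] point [0.5537 0.2566 0.0145]
(array([0.4456, 0.2644, 0.0559]), np.float64(0.004199717322275917)) (array([0.4861, 0.2627, 0.0553]), np.float64(0.005237931220407641))
len 0.1832523984934482 yaw -3.4188921690463543
NL [0.4457 0.0599 0.026 ] [0.4508 0.0557 0.026 ] (array([0.4481, 0.0602, 0.0232]), np.float64(0.00499913780316176))
FR [ 0.6167 -0.1277  0.026 ] [ 0.6184 -0.1301  0.026 ] (array([ 0.6178, -0.1278,  0.0242]), np.float64(0.0017640259118054263))
NR [ 0.4584 -0.128   0.026 ] [ 0.461  -0.1359  0.026 ] (array([ 0.4596, -0.1284,  0.0204]), np.float64(0.002360833647600472))
FL [0.6049 0.0607 0.026 ] [0.608  0.0533 0.026 ] (array([0.6073, 0.0613, 0.0208]), np.float64(0.003217382413696705))
tray [0.597  0.3284 0.025 ]
tray [0.5919 0.2182 0.025 ]
tray [0.3509 0.2339 0.025 ]
tray [0.3559 0.3439 0.025 ]
```

```bash
cat >> h.py <<'E'
def go(x,y,z,ruleyaw):
    """deltas in tool axes to put the TCP at x,y,z with jaws across a rule at ruleyaw (deg)"""
    s=readout.state(); R=s["tcp_rot"]; d=R.T@(np.array([x,y,z])-s["ee_pos"])
    a=np.degrees(np.arctan2(R[1,0],R[0,0])); w=ruleyaw+90-a; w=(w+90)%180-90
    print("t",round(s["time"],2),"pos",np.round(s["ee_pos"],4),"yaw",round(a-90,2),"F",np.round(s["force"],1),"gap",round(s["finger_gap"],4),"q7",round(s["joint_positions"][6],2))
    print("  travel",np.round(d,4),"roll",round(-w,2))
E
python3 -c "
from h import *
go(.444,.263,.15,-3.4)"
```

```text
t 1.2 pos [0.2313 0.6075 0.2314] yaw -20.84 F [-0.2  0.8 -0.4] gap 0.086 q7 -0.05
  travel [-0.2463  0.3214  0.0813] roll -17.44
```

>>> drive_tool([
  [-0.246,0.321,0.08],
  [-0.246,0.321,0.08],
  [-0.246,0.321,0.08],
  [-0.246,0.321,0.08],
  [-0.246,0.321,0.08],
  [-0.246,0.321,0.08],
  [-0.246,0.321,0.08],
  [-0.246,0.321,0.08],
], claw=[0,0,0,0,0,0,0,0], roll=[-17.4,-17.4,-17.4,-17.4,-17.4,-17.4,-17.4,-17.4])

```text
time: 2.0
ee_pos: [0.4384, 0.272, 0.1537]
tcp_rot: [[0.06, 0.998, 0.001], [0.998, -0.06, 0.001], [0.001, 0.001, -1.0]]
force: [1.3, 0.7, -0.2]
finger_gap: 0.0855
```

```bash
python3 -c "
from h import *
go(.444,.263,.12,-3.4)"
```

```text
t 2.0 pos [0.4384 0.272  0.1537] yaw -3.43 F [ 1.3  0.7 -0.2] gap 0.0855 q7 0.92
  travel [-0.0087  0.0061  0.0337] roll -0.03
```

>>> drive_tool([
  [0,0,0.05],
  [0,0,0.05],
  [0,0,0.05],
  [0,0,0.05],
  [0,0,0.05],
  [0,0,0.05],
  [0,0,0.05],
  [0,0,0.05],
], claw=[0,0,0,0,0,0,0,0], roll=[0,0,0,0,0,0,0,0])

```text
time: 2.8
ee_pos: [0.4375, 0.274, 0.1041]
tcp_rot: [[0.06, 0.998, 0.001], [0.998, -0.06, 0.001], [0.001, 0.001, -1.0]]
force: [-0.8, 0.1, -0.9]
finger_gap: 0.0854
```

```bash
python3 -c "
from h import *
go(.4437,.263,.028,-3.4)
crop('top',90,180,250,310,5,'pics/t2.png')
crop('side',180,120,320,200,5.5,'pics/s2.png')"
```

```text
t 2.8 pos [0.4375 0.274  0.1041] yaw -3.42 F [-0.8  0.1 -0.9] gap 0.0854 q7 0.93
  travel [-0.0106  0.0068  0.0761] roll -0.02
```

View pics/t2.png

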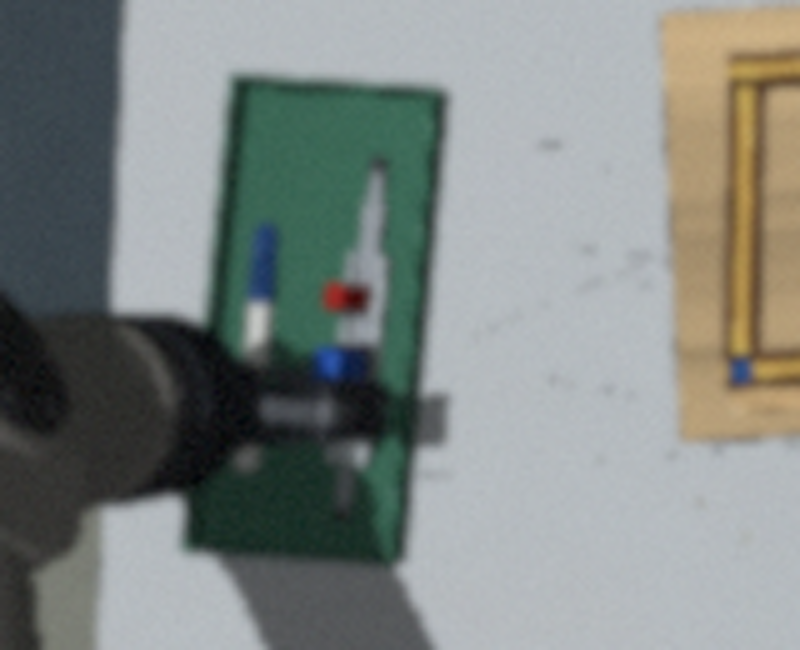

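View pics/s2.png

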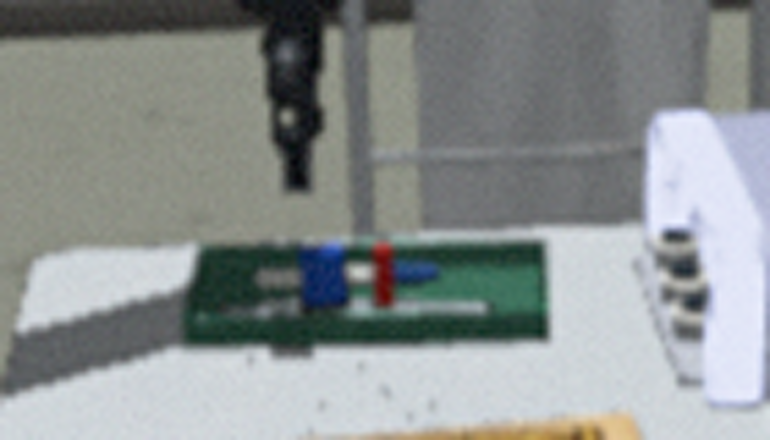

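>>> drive_tool([
  [-0.0106,0.0068,0.01],
  [-0.0106,0.0068,0.02],
  [-0.0106,0.0068,0.03],
  [-0.0106,0.0068,0.045],
  [-0.0106,0.0068,0.06],
  [-0.0106,0.0068,0.076],
  [-0.0106,0.0068,0.076],
  [-0.0106,0.0068,0.076],
], claw=[0,0,0,0,0,0,0,0], roll=[0,0,0,0,0,0,0,0])

```text
time: 3.7
ee_pos: [0.4432, 0.2624, 0.0271]
tcp_rot: [[0.06, 0.998, -0.001], [0.998, -0.06, -0.001], [-0.001, -0.001, -1.0]]
force: [0.5, 0.3, 0.8]
finger_gap: 0.0857
```

```bash
python3 -c "
from h import *
go(.4437,.263,.028,-3.4)
crop('top',90,180,250,310,5,'pics/t3.png')
crop('side',180,120,320,200,5.5,'pics/s3.png')"
```

```text
t 3.7 pos [0.4432 0.2624 0.0271] yaw -3.45 F [0.5 0.3 0.8] gap 0.0857 q7 0.98
  travel [ 0.0006  0.0005 -0.0009] roll -0.05
```

View pics/s3.png

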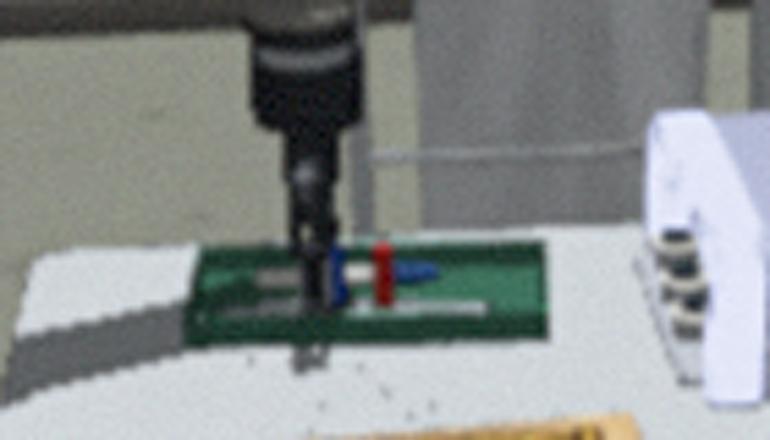

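View pics/t3.png

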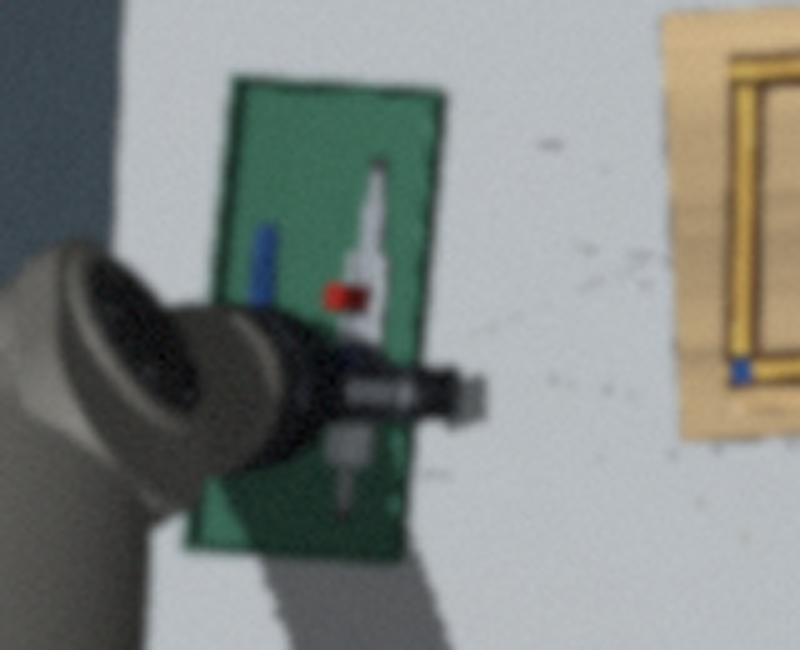

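>>> drive_tool([
  [0,0,0],
  [0,0,0],
  [0,0,0],
  [0,0,0],
  [0,0,0],
  [0,0,0],
  [0,0,0],
  [0,0,0],
], claw=[1,1,1,1,1,1,1,1], roll=[0,0,0,0,0,0,0,0], newtons=50)

```text
time: 4.6
ee_pos: [0.4437, 0.2629, 0.0279]
tcp_rot: [[0.06, 0.998, 0.0], [0.998, -0.06, 0.0], [0.0, 0.0, -1.0]]
force: [-0.1, 0.6, 2.2]
finger_gap: 0.0134
```

```bash
python3 -c "
from h import *
go(.4437,.263,.12,-3.4)"
```

```text
t 4.6 pos [0.4437 0.2629 0.0279] yaw -3.43 F [-0.1  0.6  2.2] gap 0.0134 q7 0.98
  travel [ 0.0001 -0.     -0.0921] roll -0.03
```

>>> drive_tool([
  [0,0,-0.02],
  [0,0,-0.045],
  [0,0,-0.07],
  [0,0,-0.08],
  [-0.03,0,-0.08],
  [-0.06,0,-0.08],
  [-0.09,0.01,-0.08],
  [-0.12,0.02,-0.08],
], claw=[1,1,1,1,1,1,1,1], roll=[0,0,0,0,6,12,18,24])

```text
time: 5.4
ee_pos: [0.455, 0.1402, 0.1065]
tcp_rot: [[0.464, 0.886, -0.002], [0.886, -0.464, -0.001], [-0.002, -0.002, -1.0]]
force: [1.8, 0.1, -3.1]
finger_gap: 0.0132
```

```bash
python3 -c "
from h import *
go(.5138,-.0138,.09,-48.6)
crop('top',90,170,370,310,2.8,'pics/t4.png')
crop('side',180,120,320,200,5.5,'pics/s4.png')"
```

```text
t 5.4 pos [0.455  0.1402 0.1065] yaw -27.64 F [ 1.8  0.1 -3.1] gap 0.0132 q7 0.8
  travel [-0.1091  0.1235  0.0165] roll 20.96
```

View pics/s4.png

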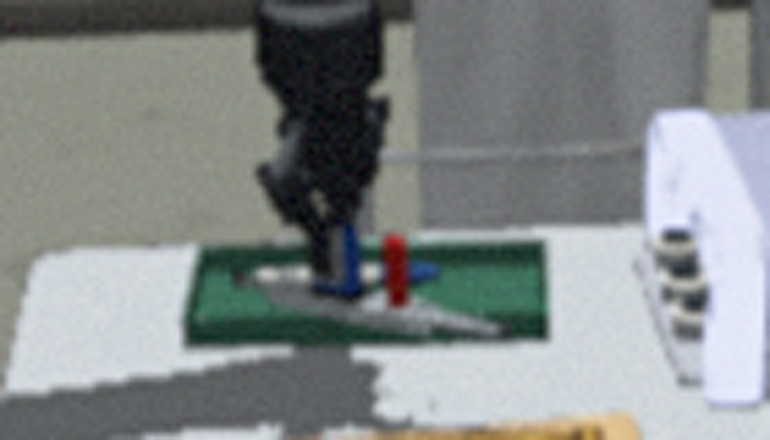

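>>> drive_tool([
  [-0.03,0.034,0],
  [-0.06,0.068,0],
  [-0.09,0.1,0],
  [-0.109,0.123,0],
  [-0.109,0.123,0.01],
  [-0.109,0.123,0.016],
  [-0.109,0.123,0.016],
  [-0.109,0.123,0.016],
], claw=[1,1,1,1,1,1,1,1], roll=[6,12,18,21,21,21,21,21])

```text
time: 6.3
ee_pos: [0.5145, -0.0101, 0.091]
tcp_rot: [[0.746, 0.666, -0.002], [0.666, -0.746, 0.001], [-0.001, -0.002, -1.0]]
force: [0.0, -0.5, -3.4]
finger_gap: 0.0132
```

```bash
python3 -c "
from h import *
go(.5138,-.0138,.037,-48.6)
crop('top',200,160,350,280,5,'pics/t5.png')
crop('side',200,150,320,260,5,'pics/s5.png')"
```

```text
t 6.3 pos [ 0.5145 -0.0101  0.091 ] yaw -48.28 F [ 0.  -0.5 -3.4] gap 0.0132 q7 0.85
  travel [-0.0029  0.0024  0.054 ] roll 0.32
```

View pics/s5.png

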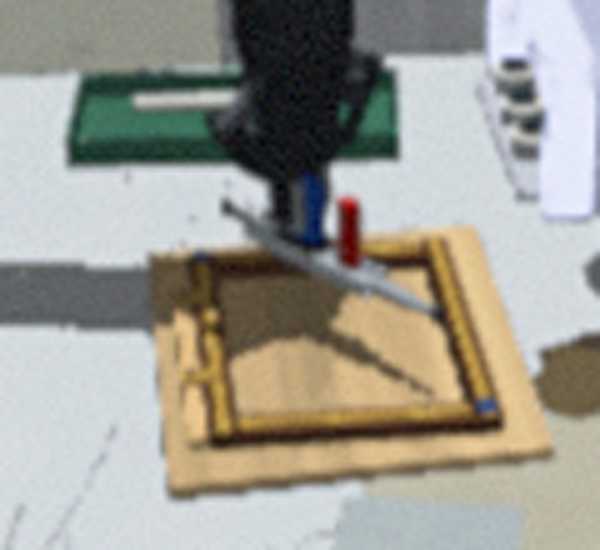

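View pics/t5.png

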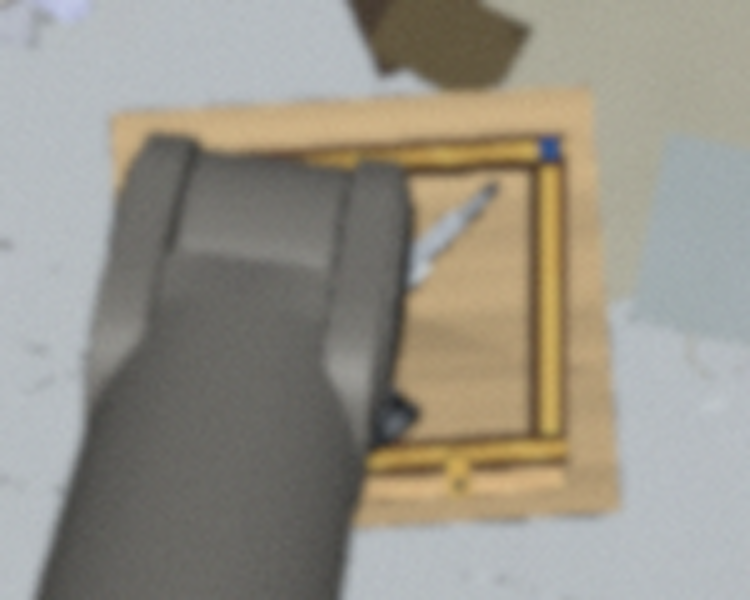

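```bash
python3 -c "
from h import *
print(onz('top',200+492/5,160+187/5,.073), onz('side',200+228/5,150+206/5,.073), onz('side',200+437/5,150+312/5,.073),'pred pt (.589,-.0937), heel (.4666,.0436)')
# frame inner corners t5 : FR inner bottom-ish
for c in ((534,170),(532,440)): print(onz('top',200+c[0]/5,160+c[1]/5,.02))
"
```

```text
[ 0.58987569 -0.0952241   0.073     ] [0.47048039 0.04110395 0.073     ] [ 0.5924632  -0.09654893  0.073     ] pred pt (.589,-.0937), heel (.4666,.0436)
[ 0.60599756 -0.11952808  0.02      ]
[ 0.46282394 -0.11819456  0.02      ]
```

>>> drive_tool([
  [-0.002,0.002,0.01],
  [-0.002,0.002,0.02],
  [-0.002,0.002,0.03],
  [-0.002,0.002,0.04],
  [-0.002,0.002,0.045],
  [-0.002,0.002,0.05],
  [-0.002,0.002,0.052],
  [-0.002,0.002,0.052],
], claw=[1,1,1,1,1,1,1,1], roll=[0.3,0.3,0.3,0.3,0.3,0.3,0.3,0.3])

```text
time: 7.2
ee_pos: [0.5151, -0.0146, 0.0395]
tcp_rot: [[0.752, 0.659, -0.0], [0.659, -0.752, 0.0], [-0.0, -0.0, -1.0]]
force: [0.3, -0.4, -4.7]
finger_gap: 0.0133
```

```bash
python3 -c "
from h import *
go(.5138,-.0138,.037,-48.6)
crop('side',200,150,320,260,5,'pics/s6.png')"
```

```text
t 7.2 pos [ 0.5151 -0.0146  0.0395] yaw -48.74 F [ 0.3 -0.4 -4.7] gap 0.0133 q7 0.89
  travel [-0.0004 -0.0014  0.0025] roll -0.14
```

View pics/s6.png

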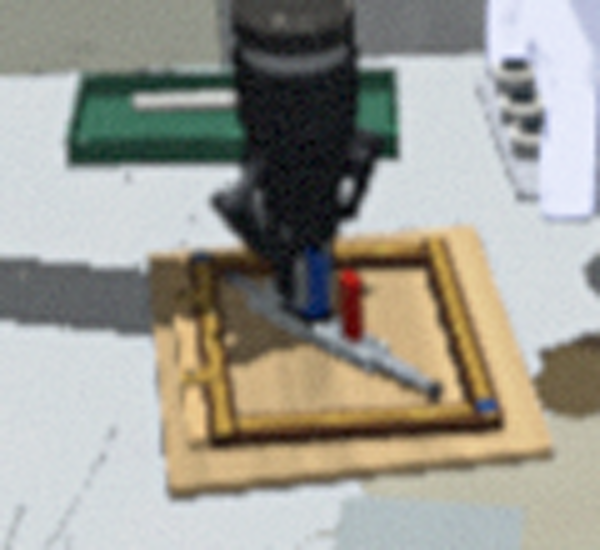

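>>> drive_tool([
  [0,0,0.001],
  [0,0,0.002],
  [0,-0.002,0.002],
  [0,-0.004,0.002],
  [0,-0.006,0.002],
  [0,-0.007,0.002],
  [0,-0.007,0.002],
  [0,-0.007,0.002],
], claw=[1,1,1,1,1,1,1,1], roll=[0,0,0,0,0,0,0,0])

```text
time: 8.05
ee_pos: [0.5106, -0.0093, 0.0377]
tcp_rot: [[0.752, 0.66, 0.0], [0.66, -0.752, 0.0], [0.0, 0.0, -1.0]]
force: [-0.4, 0.4, -4.5]
finger_gap: 0.0131
```

```bash
python3 -c "
from h import *
go(.5070,-.0064,.037,-48.6)
crop('side',200,150,320,260,5,'pics/s7.png')"
```

```text
t 8.05 pos [ 0.5106 -0.0093  0.0377] yaw -48.74 F [-0.4  0.4 -4.5] gap 0.0131 q7 0.88
  travel [-0.0008 -0.0045  0.0007] roll -0.14
```

View pics/s7.png

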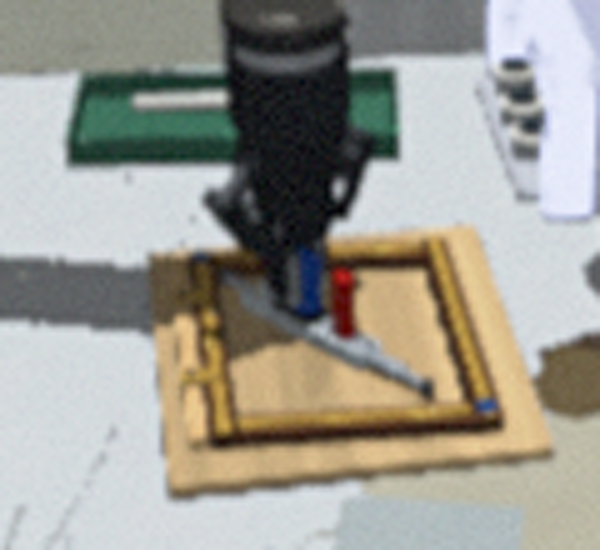

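>>> drive_tool([
  [0,0,0.0005],
  [0,-0.0005,0.0005],
  [0,-0.001,0.0005],
  [0,-0.0015,0.0005],
  [0,-0.002,0.0005],
  [0,-0.0025,0.0005],
  [0,-0.003,0.0005],
  [0,-0.003,0.0005],
], claw=[1,1,1,1,1,1,1,1], roll=[0,0,0,0,0,0,0,0])

```text
time: 8.9
ee_pos: [0.5087, -0.007, 0.0372]
tcp_rot: [[0.752, 0.659, 0.001], [0.659, -0.752, 0.0], [0.0, 0.0, -1.0]]
force: [0.2, -0.6, -5.4]
finger_gap: 0.0131
```

>>> drive_tool([
  [0,0,0],
  [0,-0.0005,0],
  [0,-0.0005,0],
  [0,-0.001,0],
  [0,-0.001,0],
  [0,-0.0015,0],
  [0,-0.0015,0],
  [0,-0.0015,0],
], claw=[1,1,1,1,1,1,1,1], roll=[0,0,0,0,0,0,0,0])

```text
time: 9.7
ee_pos: [0.5084, -0.0062, 0.0375]
tcp_rot: [[0.752, 0.659, 0.002], [0.659, -0.752, -0.0], [0.001, 0.001, -1.0]]
force: [3.3, -1.6, -4.4]
finger_gap: 0.0134
```

```bash
python3 -c "
from h import *
go(.5070,-.0064,.037,-48.6)"
```

```text
t 9.7 pos [ 0.5084 -0.0062  0.0375] yaw -48.76 F [ 3.3 -1.6 -4.4] gap 0.0134 q7 0.88
  travel [-0.0012 -0.0008  0.0005] roll -0.16
```

>>> drive_tool([
  [0,0,0.0005],
  [0,0,0.001],
  [0,0,0.001],
  [0.0005,-0.0005,0.001],
  [0.0007,-0.0007,0.001],
  [0.0007,-0.0007,0.001],
  [0.0007,-0.0007,0.001],
  [0.0007,-0.0007,0.001],
], claw=[1,1,1,1,1,1,1,1], roll=[0,0,0,0,0,0,0,0])

```text
time: 10.5
ee_pos: [0.5084, -0.0059, 0.0369]
tcp_rot: [[0.752, 0.659, 0.002], [0.659, -0.752, -0.001], [0.001, 0.002, -1.0]]
force: [2.8, -3.2, 5.8]
finger_gap: 0.0128
```

```bash
python3 -c "
from h import *
go(.5070,-.0064,.037,-48.6)
im=crop('side',200,150,320,260,5,'pics/s8.png')
go(.5070,-.0064,.037,-48.6)
eyes.camera('side')
go(.5070,-.0064,.037,-48.6)
"
```

```text
t 10.5 pos [ 0.5084 -0.0059  0.0369] yaw -48.77 F [ 2.8 -3.2  5.8] gap 0.0128 q7 0.88
  travel [-0.0014 -0.0006 -0.0001] roll -0.17
t 10.55 pos [ 0.5085 -0.0059  0.0369] yaw -48.77 F [ 2.7 -5.2  6.1] gap 0.0135 q7 0.88
  travel [-0.0014 -0.0006 -0.0001] roll -0.17
t 10.6 pos [ 0.5085 -0.0059  0.0369] yaw -48.77 F [ 2.1 -3.4  5.6] gap 0.0132 q7 0.88
  travel [-0.0014 -0.0006 -0.0001] roll -0.17
```

View pics/s8.png

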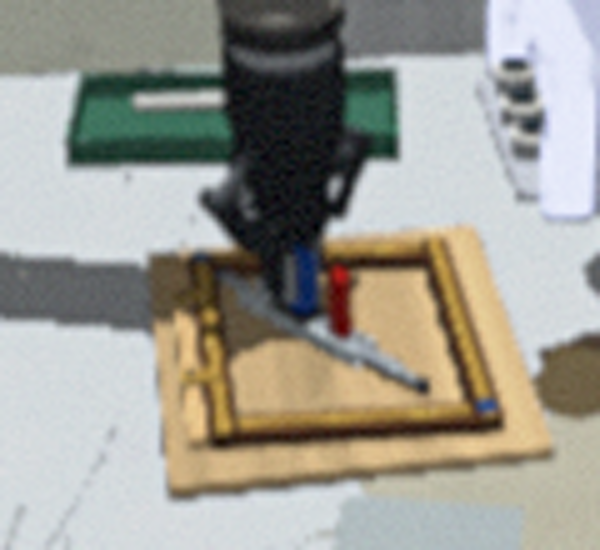

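>>> drive_tool([
  [0,0,-0.0005],
  [0,0,-0.001],
  [0,0,-0.001],
  [0,0,-0.001],
  [0,0,-0.001],
  [0,0,-0.001],
  [0,0,-0.001],
  [0,0,-0.001],
], claw=[0.6,0.6,0.6,0.6,0.6,0.6,0.6,0.6], roll=[0,0,0,0,0,0,0,0], newtons=20)

```text
time: 11.4
ee_pos: [0.5076, -0.0049, 0.0371]
tcp_rot: [[0.752, 0.659, -0.0], [0.659, -0.752, 0.0], [0.0, -0.0, -1.0]]
force: [0.5, -0.2, -0.3]
finger_gap: 0.034
```

```bash
python3 -c "
from h import *
go(.5349,-.036,.038,-48.7)
crop('side',200,150,320,260,5,'pics/s9.png')
crop('top',200,160,350,280,5,'pics/t9.png')
"
```

```text
t 11.4 pos [ 0.5076 -0.0049  0.0371] yaw -48.74 F [ 0.5 -0.2 -0.3] gap 0.034 q7 0.87
  travel [ 0.      0.0414 -0.0009] roll -0.04
```

View pics/s9.png

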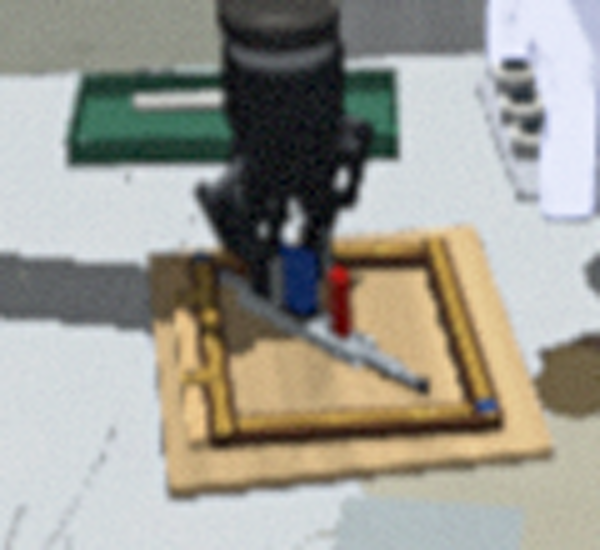

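View pics/t9.png

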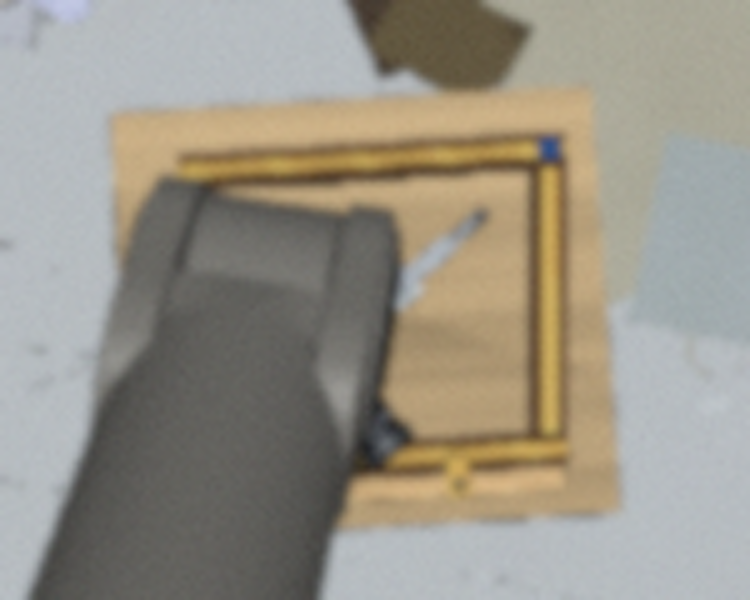

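>>> drive_tool([
  [0,0.01,-0.001],
  [0,0.02,-0.001],
  [0,0.03,-0.001],
  [0,0.0405,-0.001],
  [0,0.0405,-0.001],
  [0,0.0405,-0.001],
  [0,0.0405,-0.001],
  [0,0.0405,-0.001],
], claw=[0.6,0.6,0.6,0.6,0.6,0.6,0.6,0.6], roll=[0,0,0,0,0,0,0,0])

```text
time: 12.3
ee_pos: [0.5339, -0.0349, 0.0381]
tcp_rot: [[0.751, 0.66, -0.0], [0.66, -0.751, 0.0], [-0.0, -0.001, -1.0]]
force: [-0.6, -0.8, 0.9]
finger_gap: 0.0343
```

```bash
python3 -c "
from h import *
go(.5349,-.036,.038,-48.7)
crop('side',200,150,320,260,5,'pics/s10.png')
crop('top',200,160,350,280,5,'pics/t10.png')
"
```

```text
t 12.3 pos [ 0.5339 -0.0349  0.0381] yaw -48.7 F [-0.6 -0.8  0.9] gap 0.0343 q7 0.94
  travel [-0.      0.0015  0.0001] roll 0.0
```

View pics/s10.png

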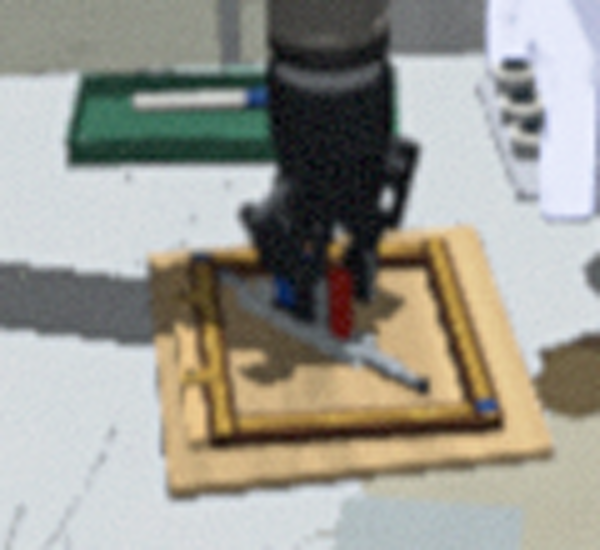

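View pics/t10.png

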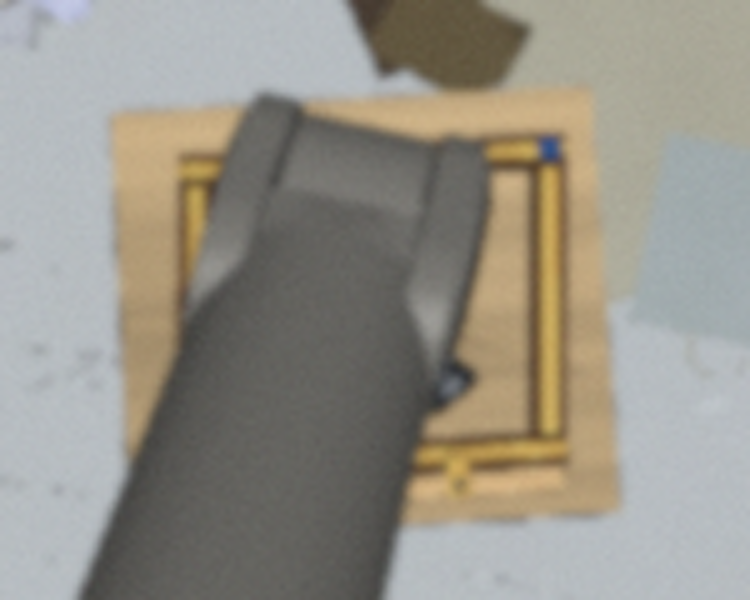

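>>> drive_tool([
  [0,0,0],
  [0,0,0],
  [0,0,0],
  [0,0,0],
  [0,0,0],
  [0,0.002,0],
  [0,0.004,0],
  [0,0.006,0],
], claw=[1,1,1,1,1,1,1,1], roll=[0,0,0,0,0,0,0,0], newtons=20)

```text
time: 13.2
ee_pos: [0.5385, -0.0401, 0.0382]
tcp_rot: [[0.752, 0.659, 0.0], [0.659, -0.752, 0.0], [0.0, 0.0, -1.0]]
force: [-0.3, 0.9, 1.9]
finger_gap: 0.0107
```

>>> drive_tool([
  [0,0.002,0],
  [0,0.004,0],
  [0,0.006,0],
  [0,0.008,0],
  [0,0.01,0],
  [0,0.012,0],
  [0,0.013,0],
  [0,0.013,0],
], claw=[1,1,1,1,1,1,1,1], roll=[0,0,0,0,0,0,0,0], newtons=20)

```text
time: 14.0
ee_pos: [0.5472, -0.05, 0.0383]
tcp_rot: [[0.752, 0.659, 0.001], [0.659, -0.752, -0.0], [0.0, 0.001, -1.0]]
force: [0.1, -0.2, 2.8]
finger_gap: 0.0107
```

```bash
python3 -c "
from h import *
go(.5349,-.036,.038,-48.7)
crop('side',200,150,320,260,5,'pics/s11.png')
crop('top',200,160,350,280,5,'pics/t11.png')
"
```

```text
t 14.0 pos [ 0.5472 -0.05    0.0383] yaw -48.75 F [ 0.1 -0.2  2.8] gap 0.0107 q7 0.97
  travel [ 0.     -0.0186  0.0003] roll -0.05
```

View pics/s11.png

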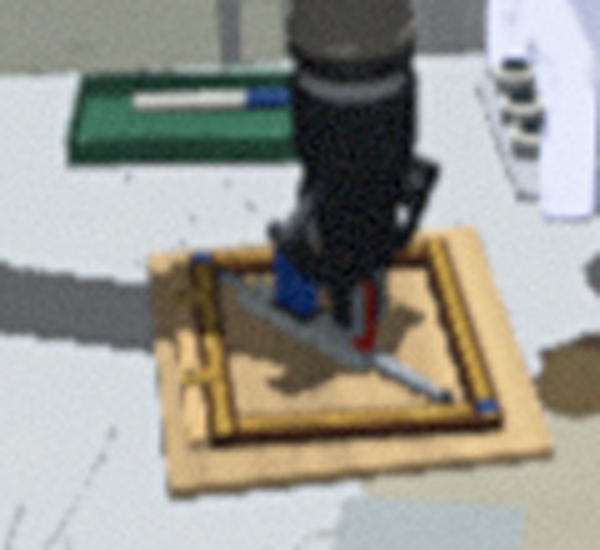

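>>> drive_tool([
  [0,0.0015,0],
  [0,0.003,0],
  [0,0.0045,0],
  [0,0.006,0],
  [0,0.0075,0],
  [0,0.009,0],
  [0,0.009,0],
  [0,0.009,0],
], claw=[1,1,1,1,1,1,1,1], roll=[0,0,0,0,0,0,0,0], newtons=20)

```text
time: 14.9
ee_pos: [0.5531, -0.0568, 0.0383]
tcp_rot: [[0.752, 0.659, 0.001], [0.659, -0.752, -0.0], [0.0, 0.001, -1.0]]
force: [0.7, 0.3, 3.7]
finger_gap: 0.0107
```

>>> drive_tool([
  [0,0.0005,0],
  [0,0.001,0],
  [0,0.001,0],
  [0,0.0015,0],
  [0,0.0015,0],
  [0,0.002,0],
  [0,0.002,0],
  [0,0.002,0],
], claw=[1,1,1,1,1,1,1,1], roll=[0,0,0,0,0,0,0,0], newtons=20)

```text
time: 15.7
ee_pos: [0.5542, -0.058, 0.0382]
tcp_rot: [[0.752, 0.659, 0.0], [0.659, -0.752, 0.0], [0.0, 0.0, -1.0]]
force: [0.1, 0.6, 5.0]
finger_gap: 0.0105
```

```bash
python3 -c "
from h import *
go(.5349,-.036,.038,-48.7)
crop('side',200,150,320,260,5,'pics/s12.png')
"
```

```text
t 15.7 pos [ 0.5542 -0.058   0.0382] yaw -48.74 F [0.1 0.6 5. ] gap 0.0105 q7 0.99
  travel [ 0.     -0.0292  0.0002] roll -0.04
```

View pics/s12.png

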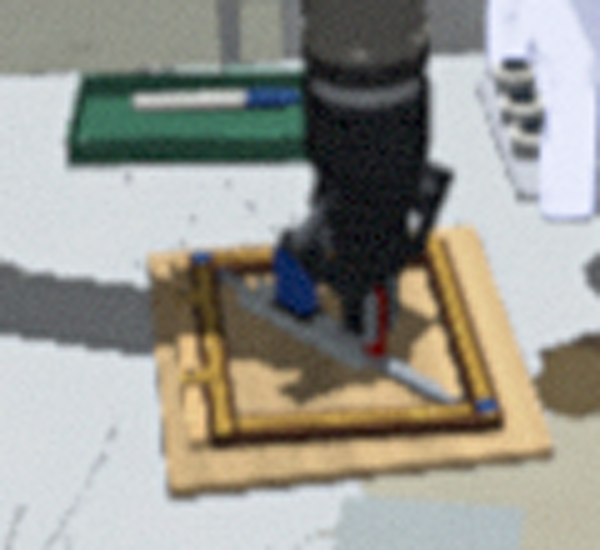

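>>> drive_tool([
  [0,0,-0.0005],
  [0,0.0005,-0.001],
  [0,0.0005,-0.001],
  [0,0.001,-0.001],
  [0,0.001,-0.001],
  [0,0.0015,-0.001],
  [0,0.0015,-0.001],
  [0,0.0015,-0.001],
], claw=[1,1,1,1,1,1,1,1], roll=[0,0,0,0,0,0,0,0], newtons=20)

```text
time: 16.55
ee_pos: [0.5545, -0.0588, 0.0388]
tcp_rot: [[0.751, 0.66, -0.001], [0.66, -0.751, 0.0], [-0.001, -0.001, -1.0]]
force: [-1.8, 1.1, -5.2]
finger_gap: 0.0108
```

>>> drive_tool([
  [0,0,0],
  [0,0.0005,0],
  [0,0.0005,0],
  [0,0.001,0],
  [0,0.001,0],
  [0,0.001,0],
  [0,0.001,0],
  [0,0.001,0],
], claw=[1,1,1,1,1,1,1,1], roll=[0,0,0,0,0,0,0,0], newtons=20)

```text
time: 17.35
ee_pos: [0.5551, -0.059, 0.039]
tcp_rot: [[0.751, 0.66, -0.001], [0.66, -0.751, 0.001], [-0.0, -0.002, -1.0]]
force: [-3.0, 3.9, -3.1]
finger_gap: 0.0103
```

```bash
python3 -c "
from h import *
go(.5349,-.036,.038,-48.7)
crop('side',200,150,320,260,5,'pics/s13.png')
go(.5349,-.036,.038,-48.7)
"
```

```text
t 17.35 pos [ 0.5551 -0.059   0.039 ] yaw -48.72 F [-3.   3.9 -3.1] gap 0.0103 q7 0.99
  travel [ 0.     -0.0306  0.001 ] roll -0.02
t 17.4 pos [ 0.5551 -0.059   0.039 ] yaw -48.71 F [-2.9  3.9 -3.6] gap 0.0106 q7 0.99
  travel [ 0.     -0.0306  0.001 ] roll -0.01
```

View pics/s13.png

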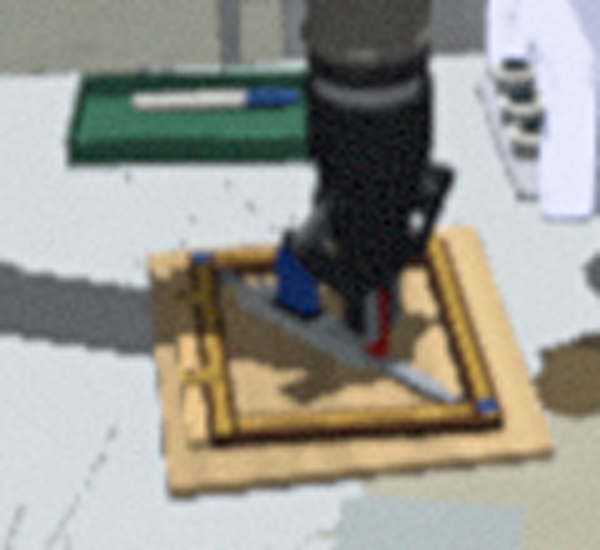

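>>> drive_tool([
  [0,0,0.0005],
  [0,0,0.0007],
  [0,0,0.0007],
  [0,0,0.0007],
  [0,0,0.0007],
  [0,0,0.0007],
  [0,0,0.0007],
  [0,0,0.0007],
], claw=[1,1,1,0.6,0.6,0.6,0.6,0.6], roll=[0,0,0,0,0,0,0,0], newtons=20)

```text
time: 18.2
ee_pos: [0.5561, -0.0602, 0.0387]
tcp_rot: [[0.752, 0.659, 0.001], [0.659, -0.752, -0.0], [0.0, 0.001, -1.0]]
force: [0.2, -0.0, -0.3]
finger_gap: 0.0343
```

```bash
python3 -c "
from h import *
go(.5349,-.036,.038,-48.7)
crop('side',230,180,320,245,8,'pics/s14.png')
"
```

```text
t 18.2 pos [ 0.5561 -0.0602  0.0387] yaw -48.76 F [ 0.2 -0.  -0.3] gap 0.0343 q7 0.99
  travel [ 0.     -0.0322  0.0007] roll -0.06
```

View pics/s14.png

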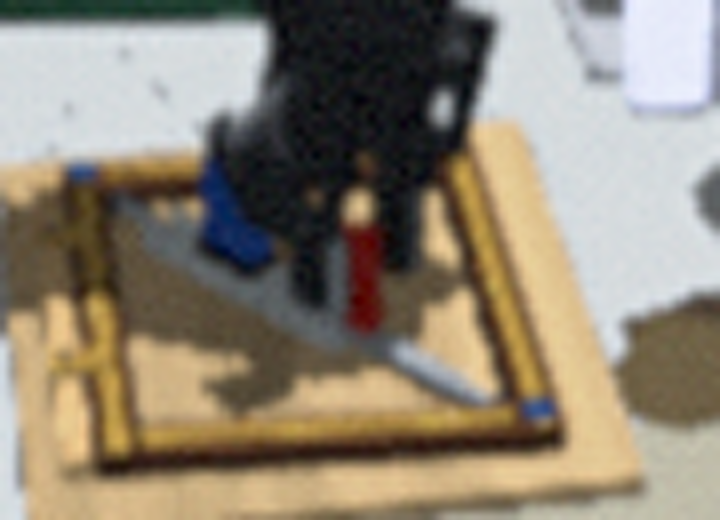

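>>> drive_tool([
  [0,0,-0.03],
  [0,0,-0.07],
  [0,0,-0.1],
  [0.02,-0.02,-0.12],
  [0.05,-0.055,-0.12],
  [0.08,-0.09,-0.12],
  [0.11,-0.125,-0.12],
  [0.132,-0.15,-0.12],
], claw=[0.6,0.6,0.6,0.6,0.6,0.6,0.6,0.6], roll=[0,0,0,0,0,0,0,0])

```text
time: 19.05
ee_pos: [0.5555, 0.1439, 0.1586]
tcp_rot: [[0.75, 0.662, 0.0], [0.662, -0.75, 0.002], [0.001, -0.001, -1.0]]
force: [-0.1, -0.6, -0.1]
finger_gap: 0.0345
```

```bash
python3 -c "
from h import *
go(.5551,-.059,.04,-48.7)
crop('side',230,180,320,245,8,'pics/s15.png')
crop('top',215,170,335,270,6.5,'pics/t15.png')
"
```

```text
t 19.05 pos [0.5555 0.1439 0.1586] yaw -48.56 F [-0.1 -0.6 -0.1] gap 0.0345 q7 0.53
  travel [-0.1348  0.1519  0.1183] roll 0.14
```

View pics/s15.png

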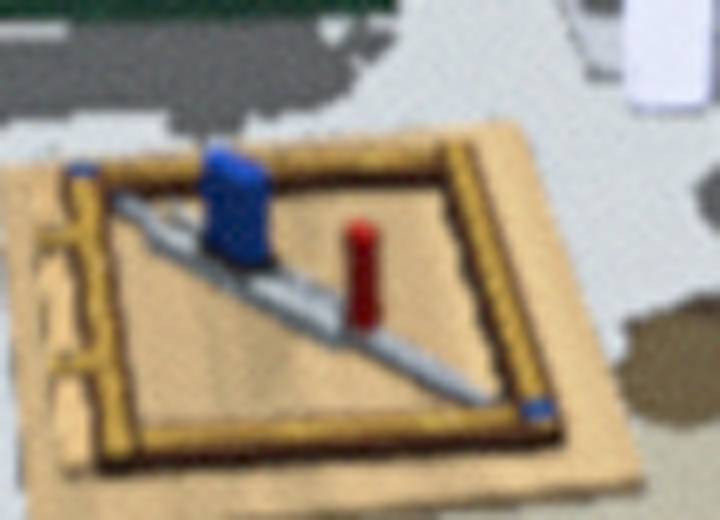

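View pics/t15.png

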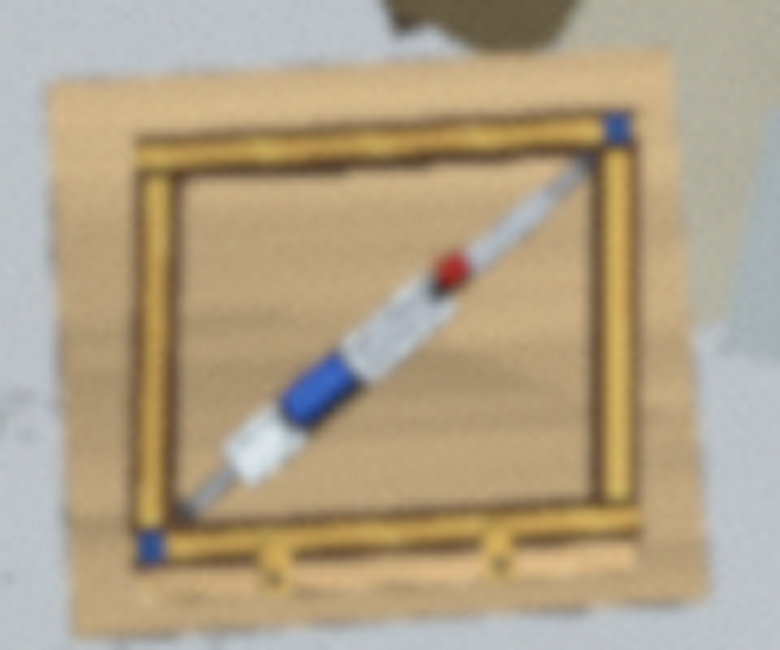

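```bash
python3 -c "
from h import *
T=lambda c,r:(215+c/6.5,170+r/6.5)
a=onz('top',*T(320,388),.070);b=onz('top',*T(452,268),.070);print(a,b,np.linalg.norm(a-b)-.040)
for n,c in dict(NL=(185,512),FR=(582,168)).items(): print(n,onz('top',*T(*c),.02))
go(.5551,-.059,.04,-48.7)
"
```

```text
[ 0.50830432 -0.00960681  0.07      ] [ 0.55499778 -0.06038608  0.07      ] 0.028984154238628636
NL [0.46034402 0.04708336 0.02      ]
FR [ 0.60101711 -0.1134955   0.02      ]
t 19.15 pos [0.5553 0.1475 0.1582] yaw -48.16 F [-0.3 -0.2  0.2] gap 0.0341 q7 0.54
  travel [-0.1382  0.1541  0.1175] roll 0.54
```

>>> drive_tool([
  [-0.03,0.034,0],
  [-0.063,0.07,0],
  [-0.096,0.107,0],
  [-0.125,0.14,0.01],
  [-0.138,0.154,0.03],
  [-0.138,0.154,0.05],
  [-0.138,0.154,0.05],
  [-0.138,0.154,0.05],
], claw=[0.6,0.6,0.6,0.6,0.6,0.6,0.6,0.6], roll=[0.5,0.5,0.5,0.5,0.5,0.5,0.5,0.5])

```text
time: 19.95
ee_pos: [0.5538, -0.0669, 0.1086]
tcp_rot: [[0.757, 0.653, -0.0], [0.653, -0.757, 0.0], [-0.0, -0.0, -1.0]]
force: [0.3, 0.2, 0.2]
finger_gap: 0.0345
```

```bash
python3 -c "
from h import *
go(.5551,-.059,.0385,-48.7)"
```

```text
t 19.95 pos [ 0.5538 -0.0669  0.1086] yaw -49.24 F [0.3 0.2 0.2] gap 0.0345 q7 0.95
  travel [ 0.0062 -0.0051  0.0701] roll -0.54
```

>>> drive_tool([
  [0.0062,-0.005,0],
  [0.0062,-0.005,0.01],
  [0.0062,-0.005,0.025],
  [0.0062,-0.005,0.04],
  [0.0062,-0.005,0.055],
  [0.0062,-0.005,0.069],
  [0.0062,-0.005,0.069],
  [0.0062,-0.005,0.069],
], claw=[0.6,0.6,0.6,0.6,0.6,0.6,0.6,0.6], roll=[-0.5,-0.5,-0.5,-0.5,-0.5,-0.5,-0.5,-0.5])

```text
time: 20.75
ee_pos: [0.5551, -0.0592, 0.0389]
tcp_rot: [[0.752, 0.659, -0.001], [0.659, -0.752, -0.0], [-0.001, -0.0, -1.0]]
force: [-0.9, 0.7, -0.6]
finger_gap: 0.0342
```

```bash
python3 -c "
from h import *
go(.5551,-.059,.0385,-48.7)
crop('side',230,180,320,245,8,'pics/s16.png')"
```

```text
t 20.75 pos [ 0.5551 -0.0592  0.0389] yaw -48.76 F [-0.9  0.7 -0.6] gap 0.0342 q7 0.99
  travel [ 0.0001 -0.0001  0.0004] roll -0.06
```

View pics/s16.png

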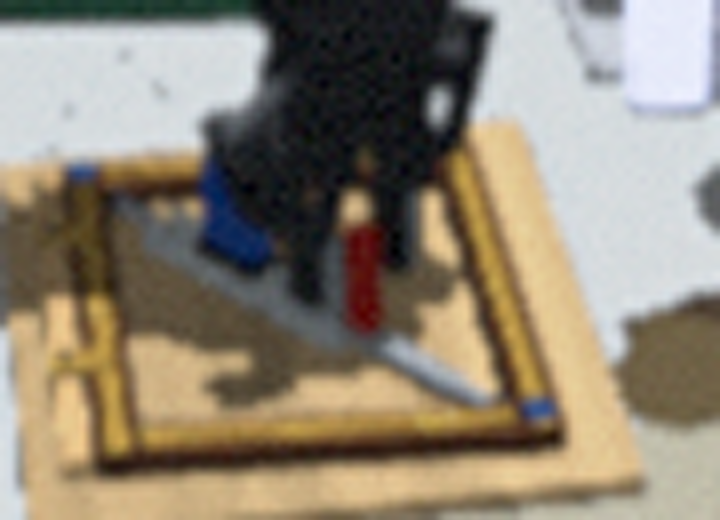

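>>> drive_tool([
  [0,0,0],
  [0,0,0],
  [0,0,0],
  [0,0,0],
  [0,0,0],
  [0,-0.002,0],
  [0,-0.005,0],
  [0,-0.008,0],
], claw=[1,1,1,1,1,1,1,1], roll=[0,0,0,0,0,0,0,0], newtons=20)

```text
time: 21.6
ee_pos: [0.5508, -0.0534, 0.0402]
tcp_rot: [[0.752, 0.659, 0.002], [0.659, -0.752, -0.0], [0.001, 0.002, -1.0]]
force: [-1.0, -0.5, 6.1]
finger_gap: 0.0104
```

>>> drive_tool([
  [0,-0.003,0],
  [0,-0.006,0],
  [0,-0.009,0],
  [0,-0.013,0],
  [0,-0.016,0],
  [0,-0.016,0],
  [0,-0.016,0],
  [0,-0.016,0],
], claw=[1,1,1,1,1,1,0.6,0.6], roll=[0,0,0,0,0,0,0,0], newtons=20)

```text
time: 22.4
ee_pos: [0.5392, -0.0405, 0.0391]
tcp_rot: [[0.751, 0.66, -0.001], [0.66, -0.751, 0.0], [-0.0, -0.001, -1.0]]
force: [0.5, 0.2, 1.2]
finger_gap: 0.034
```

```bash
python3 -c "
from h import *
go(.5085,-.0059,.038,-48.7)
crop('side',230,180,320,245,8,'pics/s17.png')"
```

```text
t 22.4 pos [ 0.5392 -0.0405  0.0391] yaw -48.72 F [0.5 0.2 1.2] gap 0.034 q7 0.95
  travel [-0.0002 -0.0462  0.0012] roll -0.02
```

View pics/s17.png

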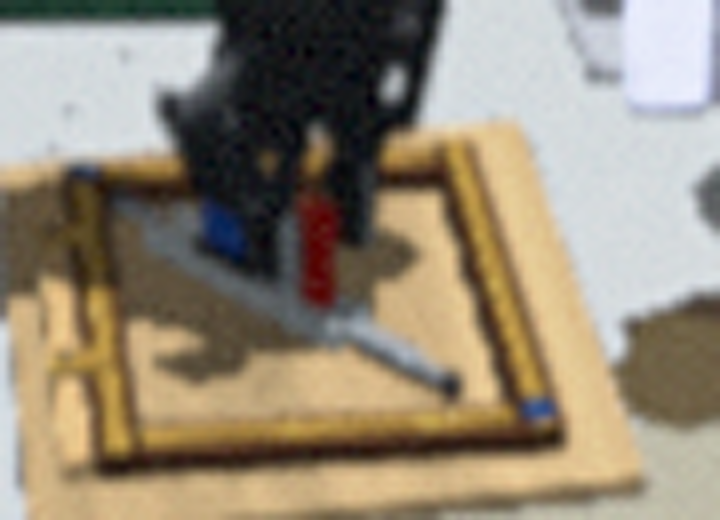

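>>> drive_tool([
  [0,-0.012,0],
  [0,-0.024,0],
  [0,-0.036,0],
  [0,-0.0462,0],
  [0,-0.0462,0.001],
  [0,-0.0462,0.001],
  [0,-0.0462,0.001],
  [0,-0.0462,0.001],
], claw=[0.6,0.6,0.6,0.6,0.6,1,1,1], roll=[0,0,0,0,0,0,0,0], newtons=50)

```text
time: 23.25
ee_pos: [0.5095, -0.0063, 0.0387]
tcp_rot: [[0.752, 0.659, 0.001], [0.659, -0.752, 0.0], [0.001, 0.0, -1.0]]
force: [0.1, 0.3, 2.6]
finger_gap: 0.0134
```

>>> drive_tool([
  [0,0,0],
  [0,0,0],
  [0,0.004,-0.005],
  [0,0.008,-0.012],
  [0,0.008,-0.02],
  [0,0.008,-0.03],
  [0,0.008,-0.04],
  [0,0.008,-0.045],
], claw=[1,1,1,1,1,1,1,1], roll=[0,0,0,0,0,0,0,0], newtons=50)

```text
time: 24.05
ee_pos: [0.5149, -0.0121, 0.0849]
tcp_rot: [[0.752, 0.66, 0.002], [0.66, -0.752, 0.0], [0.002, 0.001, -1.0]]
force: [0.6, 1.0, -3.5]
finger_gap: 0.0133
```

```bash
python3 -c "
from h import *
NR=np.array([.4720,-.1134]);u=np.array([np.cos(np.radians(53)),np.sin(np.radians(53))])
p=NR+(.072+.008)*u; print(p)
go(p[0],p[1],.08,53)
crop('side',230,160,320,245,7,'pics/s18.png')"
```

```text
[ 0.5201452  -0.04950916]
t 24.05 pos [ 0.5149 -0.0121  0.0849] yaw -48.73 F [ 0.6  1.  -3.5] gap 0.0133 q7 0.85
  travel [-0.0208  0.0316  0.0049] roll 78.27
```

View pics/s18.png

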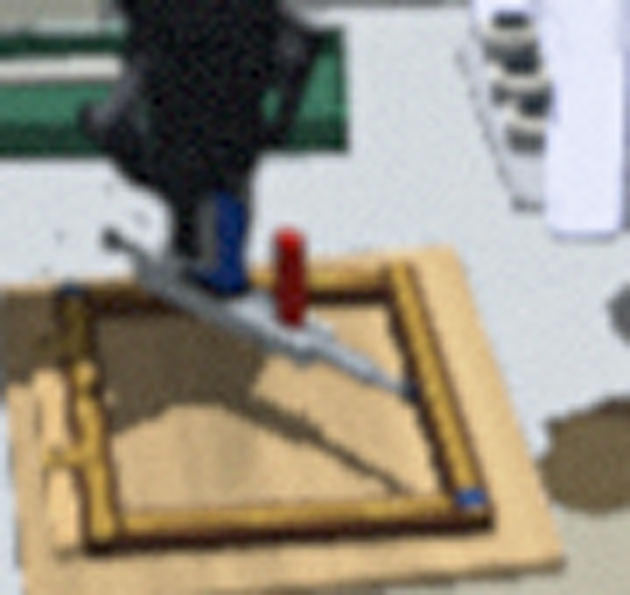

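```bash
python3 -c "
from h import *
np.set_printoptions(precision=4,suppress=True)
T=lambda c,r:(215+c/6.5,170+r/6.5)
for n,c in dict(NL=(150,547),FR=(617,129),NR=(620,520),FL=(155,153)).items(): print(n,onz('top',*T(*c),.026)[:2])
"
```

```text
NL [0.4464 0.0603]
FR [ 0.6163 -0.1275]
NR [ 0.4577 -0.1283]
FL [0.6057 0.0606]
```

```bash
python3 -c "
import cv2
im=cv2.imread('pics/t15.png'); print(im.shape)
cv2.imwrite('pics/t15b.png',cv2.resize(im[90:240,100:300],None,fx=4,fy=4,interpolation=cv2.INTER_CUBIC))"
```

```text
(650, 780, 3)
```

View pics/t15b.png

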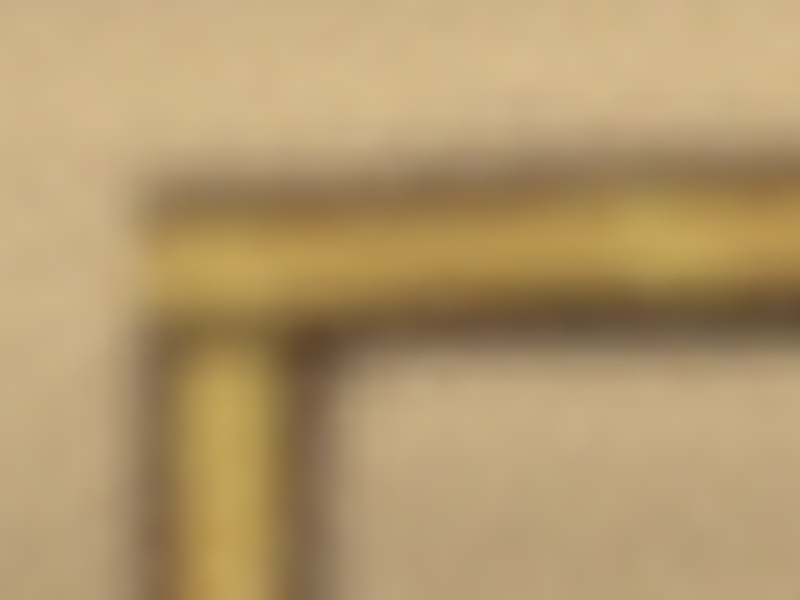

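```bash
python3 -c "
from h import *
go(.5457,-.0161,.085,-127.2)"
```

```text
t 24.1 pos [ 0.5153 -0.0121  0.0852] yaw -48.73 F [ 0.5  0.2 -2.7] gap 0.0135 q7 0.85
  travel [0.0202 0.0231 0.0003] roll 78.47
```

>>> drive_tool([
  [0.003,0.003,0],
  [0.006,0.006,0],
  [0.009,0.009,0],
  [0.012,0.012,0],
  [0.015,0.015,0],
  [0.018,0.018,0],
  [0.02,0.022,0],
  [0.02,0.023,0],
], claw=[1,1,1,1,1,1,1,1], roll=[8,16,24,32,40,48,56,64])

```text
time: 24.9
ee_pos: [0.5449, -0.016, 0.0835]
tcp_rot: [[0.92, -0.391, 0.001], [-0.391, -0.92, 0.0], [0.0, -0.0, -1.0]]
force: [-0.7, -0.2, -4.3]
finger_gap: 0.0135
```

>>> drive_tool([
  [0,0,0],
  [0,0,0],
  [0,0,0],
  [0,0,0],
  [0,0,0.01],
  [0,0,0.02],
  [0,0,0.02],
  [0,0,0.02],
], claw=[1,1,1,1,1,1,1,1], roll=[7,14.5,14.5,14.5,14.5,14.5,14.5,14.5])

```text
time: 25.7
ee_pos: [0.544, -0.0165, 0.0628]
tcp_rot: [[0.796, -0.605, -0.001], [-0.605, -0.796, -0.0], [-0.001, 0.001, -1.0]]
force: [-0.6, 0.2, -3.6]
finger_gap: 0.0136
```

```bash
python3 -c "
from h import *
go(.5457,-.0161,.041,-127.2)
crop('side',230,160,320,245,7,'pics/s19.png')
crop('top',215,170,335,270,6.5,'pics/t19.png')"
```

```text
t 25.7 pos [ 0.544  -0.0165  0.0628] yaw -127.23 F [-0.6  0.2 -3.6] gap 0.0136 q7 -0.28
  travel [ 0.0012 -0.0013  0.0218] roll -0.03
```

View pics/s19.png

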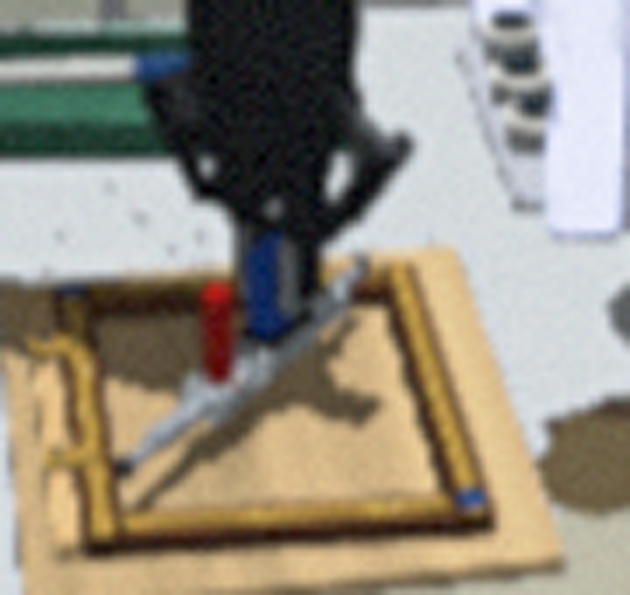

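View pics/t19.png

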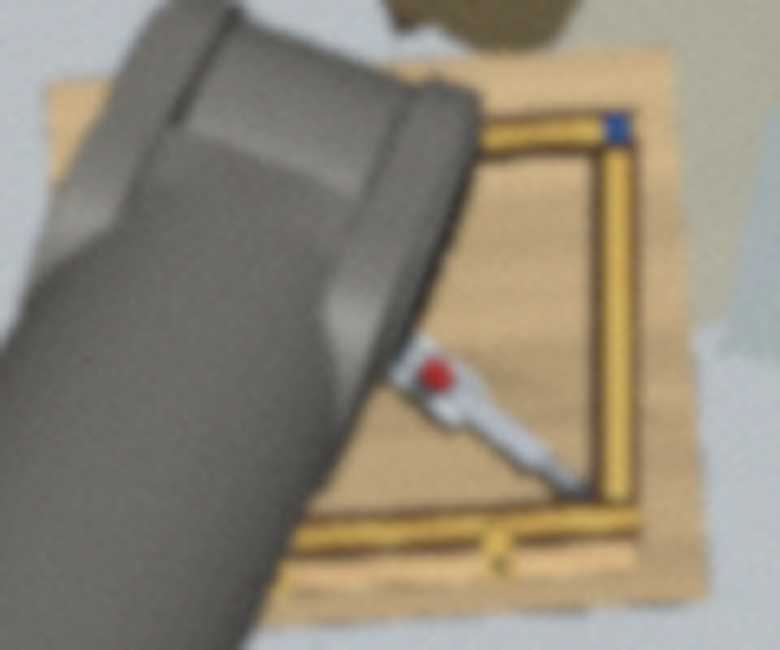

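```bash
python3 -c "
from h import *
T=lambda c,r:(215+c/6.5,170+r/6.5)
S=lambda c,r:(230+c/7,160+r/7)
print('pt',onz('top',*T(580,488),.044),onz('side',*S(122,466),.044)); print('heel',onz('side',*S(360,265),.044))
s=readout.state();u=-np.array([np.cos(np.radians(52.8)),np.sin(np.radians(52.8))]);p=s['ee_pos'][:2]
print('pred heel',p-.073*u,'pt',p+(.190-.073)*u)
go(.5457,-.0161,.041,-127.2)
"
```

```text
pt [ 0.47031244 -0.11126649  0.044     ] [ 0.47126156 -0.11636182  0.044     ]
heel [0.5868308  0.03474489 0.044     ]
pred heel [0.58876636 0.04165676] pt [ 0.47389253 -0.10968392]
t 25.8 pos [ 0.5446 -0.0165  0.0635] yaw -127.24 F [ 0.2 -0.9 -3.5] gap 0.0137 q7 -0.28
  travel [ 0.0006 -0.001   0.0225] roll -0.04
```

>>> drive_tool([
  [0,-0.003,0],
  [0,-0.003,0.005],
  [0,-0.003,0.01],
  [0,-0.003,0.015],
  [0,-0.003,0.019],
  [0,-0.003,0.021],
  [0,-0.003,0.022],
  [0,-0.003,0.022],
], claw=[1,1,1,1,1,1,1,1], roll=[0,0,0,0,0,0,0,0])

```text
time: 26.6
ee_pos: [0.5463, -0.014, 0.0414]
tcp_rot: [[0.796, -0.605, -0.0], [-0.605, -0.796, 0.0], [-0.0, 0.0, -1.0]]
force: [-0.3, -0.7, -3.9]
finger_gap: 0.013
```

```bash
python3 -c "
from h import *
go(.5457,-.0161,.0387,-127.2)
crop('side',230,160,320,245,7,'pics/s20.png')
crop('top',215,170,335,270,6.5,'pics/t20.png')"
```

```text
t 26.6 pos [ 0.5463 -0.014   0.0414] yaw -127.25 F [-0.3 -0.7 -3.9] gap 0.013 q7 -0.26
  travel [0.0008 0.0021 0.0027] roll -0.05
```

View pics/s20.png

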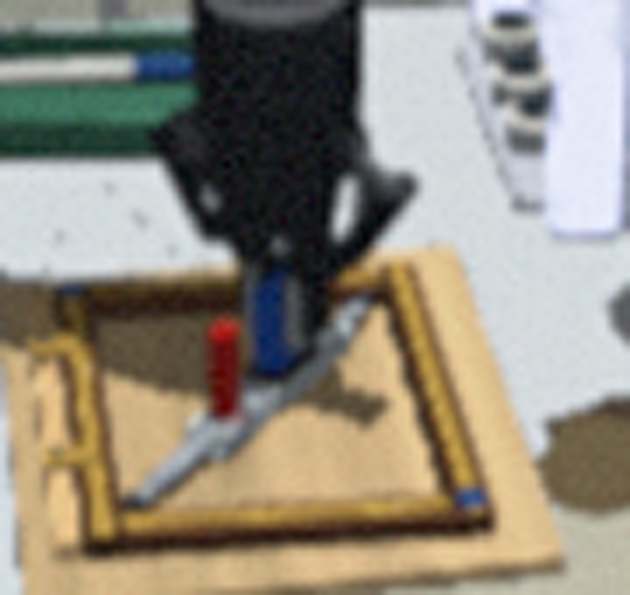

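View pics/t20.png

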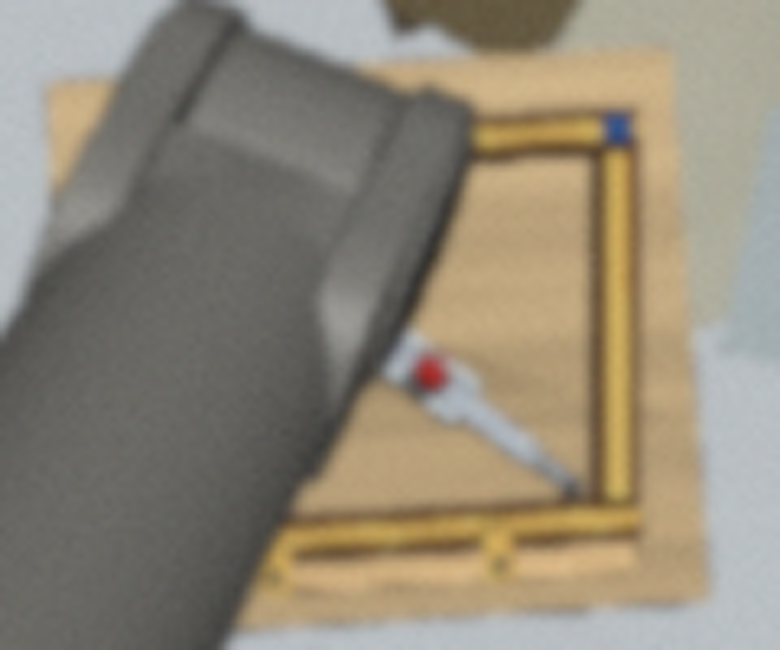

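>>> drive_tool([
  [0,0,0.001],
  [0,0,0.002],
  [0,-0.0005,0.002],
  [0,-0.001,0.002],
  [0,-0.0015,0.002],
  [0,-0.002,0.002],
  [0,-0.0025,0.002],
  [0,-0.003,0.002],
], claw=[1,1,1,1,1,1,1,1], roll=[0,0,0,0,0,0,0,0])

```text
time: 27.5
ee_pos: [0.5482, -0.0114, 0.0395]
tcp_rot: [[0.796, -0.605, 0.0], [-0.605, -0.796, 0.0], [-0.0, -0.0, -1.0]]
force: [0.1, 0.1, -4.7]
finger_gap: 0.0133
```

>>> drive_tool([
  [0,-0.0005,0],
  [0,-0.0005,0],
  [0,-0.001,0],
  [0,-0.001,0],
  [0,-0.0015,0],
  [0,-0.0015,0],
  [0,-0.0015,0],
  [0,-0.0015,0],
], claw=[1,1,1,1,1,1,1,1], roll=[0,0,0,0,0,0,0,0])

```text
time: 28.3
ee_pos: [0.549, -0.0103, 0.0395]
tcp_rot: [[0.796, -0.605, 0.0], [-0.605, -0.796, 0.0], [-0.0, -0.0, -1.0]]
force: [0.4, 0.1, -4.1]
finger_gap: 0.0131
```

```bash
python3 -c "
from h import *
go(.5500,-.0105,.0387,-127.2)
"
```

```text
t 28.3 pos [ 0.549  -0.0103  0.0395] yaw -127.24 F [ 0.4  0.1 -4.1] gap 0.0131 q7 -0.27
  travel [ 0.0009 -0.0004  0.0008] roll -0.04
```

Continue creeping.

>>> drive_tool([
  [0,0,0.0005],
  [0,-0.0005,0.0007],
  [0,-0.0005,0.0007],
  [0,-0.001,0.0007],
  [0,-0.001,0.0007],
  [0,-0.0015,0.0007],
  [0,-0.0015,0.0007],
  [0,-0.0015,0.0007],
], claw=[1,1,1,1,1,1,1,1], roll=[0,0,0,0,0,0,0,0])

```text
time: 29.1
ee_pos: [0.55, -0.009, 0.0388]
tcp_rot: [[0.796, -0.605, 0.0], [-0.605, -0.796, 0.0], [0.0, -0.0, -1.0]]
force: [-0.0, 0.8, -3.9]
finger_gap: 0.0131
```

```bash
python3 -c "
from h import *
go(.5500,-.0105,.0387,-127.2)
crop('side',230,160,320,245,7,'pics/s21.png')
"
```

```text
t 29.1 pos [ 0.55   -0.009   0.0388] yaw -127.24 F [-0.   0.8 -3.9] gap 0.0131 q7 -0.27
  travel [0.0009 0.0012 0.0001] roll -0.04
```

View pics/s21.png

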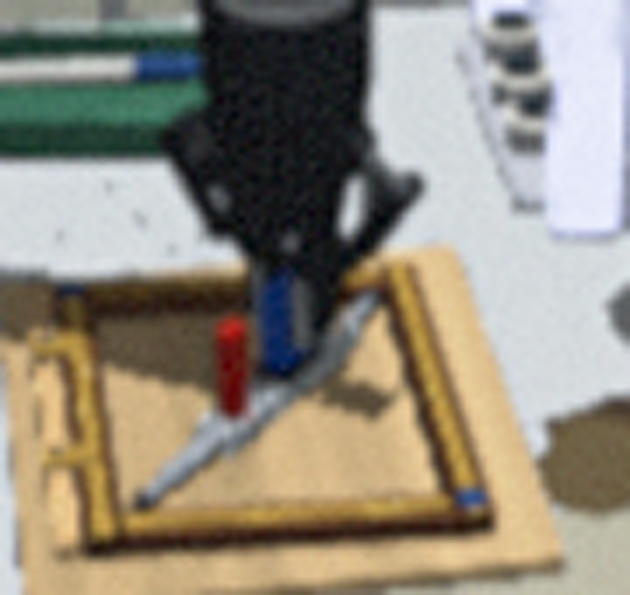

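>>> drive_tool([
  [0,-0.0005,0],
  [0,-0.0005,0],
  [0,-0.001,0],
  [0,-0.001,0],
  [0,-0.0015,0],
  [0,-0.0015,0],
  [0,-0.0015,0],
  [0,-0.0015,0],
], claw=[1,1,1,1,1,1,1,1], roll=[0,0,0,0,0,0,0,0])

```text
time: 29.95
ee_pos: [0.5504, -0.0087, 0.0388]
tcp_rot: [[0.796, -0.606, -0.001], [-0.606, -0.796, -0.001], [-0.0, 0.001, -1.0]]
force: [-4.2, -4.0, -0.8]
finger_gap: 0.0135
```

>>> drive_tool([
  [0,-0.0003,0],
  [0,-0.0005,0],
  [0,-0.0007,0],
  [0,-0.001,0],
  [0,-0.001,0],
  [0,-0.001,0],
  [0,-0.001,0],
  [0,-0.001,0],
], claw=[1,1,1,1,1,1,1,1], roll=[0,0,0,0,0,0,0,0])

```text
time: 30.75
ee_pos: [0.5505, -0.0086, 0.0388]
tcp_rot: [[0.796, -0.606, -0.002], [-0.606, -0.796, -0.001], [-0.001, 0.002, -1.0]]
force: [-5.3, -4.8, 0.6]
finger_gap: 0.0133
```

```bash
python3 -c "
from h import *
go(.5500,-.0105,.0387,-127.2)
"
```

```text
t 30.75 pos [ 0.5505 -0.0086  0.0388] yaw -127.29 F [-5.3 -4.8  0.6] gap 0.0133 q7 -0.27
  travel [0.0008 0.0018 0.0001] roll -0.09
```

>>> drive_tool([
  [0,0.0005,0.0003],
  [0,0.001,0.0003],
  [0,0.001,0.0003],
  [0,0.001,0.0003],
  [0,0.001,0.0003],
  [0,0.001,0.0003],
  [0,0.001,0.0003],
  [0,0.001,0.0003],
], claw=[1,1,1,0.6,0.6,0.6,0.6,0.6], roll=[0,0,0,0,0,0,0,0], newtons=20)

```text
time: 31.55
ee_pos: [0.5512, -0.0075, 0.0386]
tcp_rot: [[0.796, -0.605, 0.001], [-0.605, -0.796, 0.0], [0.0, -0.001, -1.0]]
force: [0.5, 0.7, 0.3]
finger_gap: 0.0344
```

```bash
python3 -c "
from h import *
u=-np.array([np.cos(np.radians(52.8)),np.sin(np.radians(52.8))])
p=np.array([.5505,-.0086])+.0465*u
go(p[0],p[1],.039,-127.2)
crop('side',230,160,320,245,7,'pics/s22.png')
"
```

```text
t 31.55 pos [ 0.5512 -0.0075  0.0386] yaw -127.22 F [0.5 0.7 0.3] gap 0.0344 q7 -0.27
  travel [ 0.0001  0.0478 -0.0004] roll -0.02
```

View pics/s22.png

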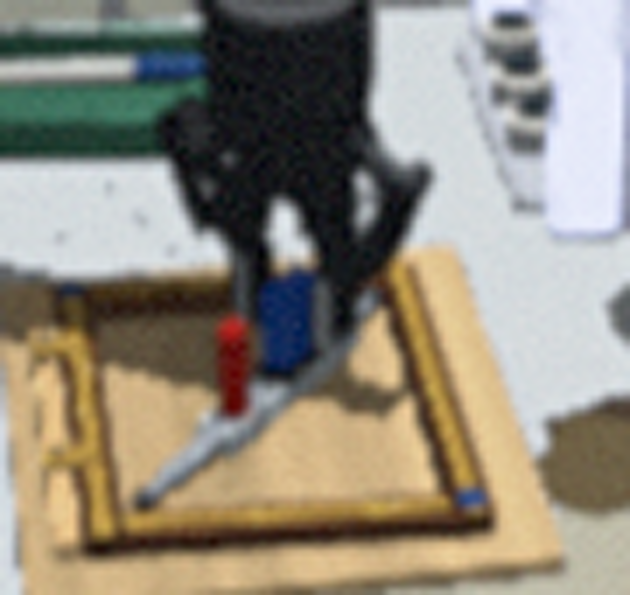

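>>> drive_tool([
  [0,0.012,-0.0005],
  [0,0.024,-0.0005],
  [0,0.036,-0.0005],
  [0,0.0465,-0.0005],
  [0,0.0465,-0.0005],
  [0,0.0465,-0.0005],
  [0,0.0465,-0.0005],
  [0,0.0465,-0.0005],
], claw=[0.6,0.6,0.6,0.6,0.6,0.6,0.6,0.6], roll=[0,0,0,0,0,0,0,0], newtons=20)

```text
time: 32.4
ee_pos: [0.5232, -0.0443, 0.039]
tcp_rot: [[0.797, -0.604, 0.0], [-0.604, -0.797, 0.0], [0.0, -0.0, -1.0]]
force: [0.3, 0.7, 0.6]
finger_gap: 0.034
```

```bash
python3 -c "
from h import *
go(.5505,-.0086,.0387,-127.2)
crop('side',230,160,320,245,7,'pics/s23.png')
"
```

```text
t 32.4 pos [ 0.5232 -0.0443  0.039 ] yaw -127.18 F [0.3 0.7 0.6] gap 0.034 q7 -0.2
  travel [ 0.0002 -0.045   0.0003] roll 0.02
```

View pics/s23.png

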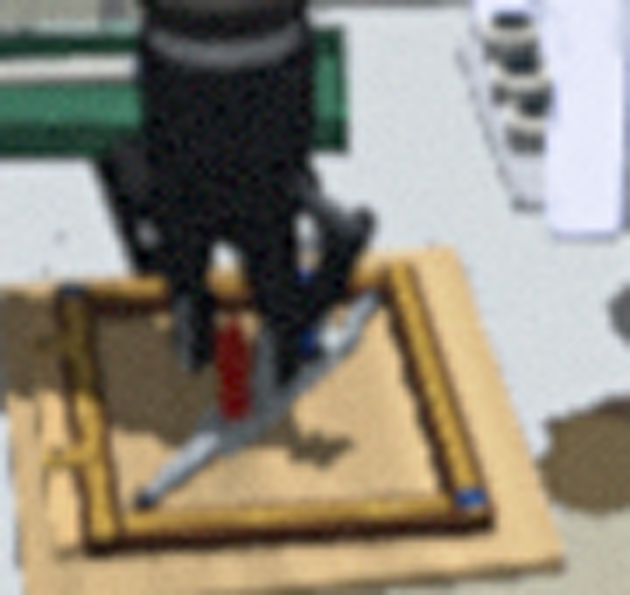

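>>> drive_tool([
  [0,0,0],
  [0,0,0],
  [0,0,0],
  [0,0,0],
  [0,0,0],
  [0,0.0015,0],
  [0,0.003,0],
  [0,0.0045,0],
], claw=[1,1,1,1,1,1,1,1], roll=[0,0,0,0,0,0,0,0], newtons=20)

```text
time: 33.25
ee_pos: [0.5199, -0.0487, 0.039]
tcp_rot: [[0.796, -0.605, 0.0], [-0.605, -0.796, 0.0], [0.0, -0.0, -1.0]]
force: [0.2, -0.7, 0.2]
finger_gap: 0.0105
```

```bash
python3 -c "
from h import *
go(.5505,-.0086,.0387,-127.2)
crop('side',230,160,320,245,7,'pics/s24.png')
"
```

```text
t 33.25 pos [ 0.5199 -0.0487  0.039 ] yaw -127.25 F [ 0.2 -0.7  0.2] gap 0.0105 q7 -0.2
  travel [ 0.0001 -0.0504  0.0003] roll -0.05
```

View pics/s24.png

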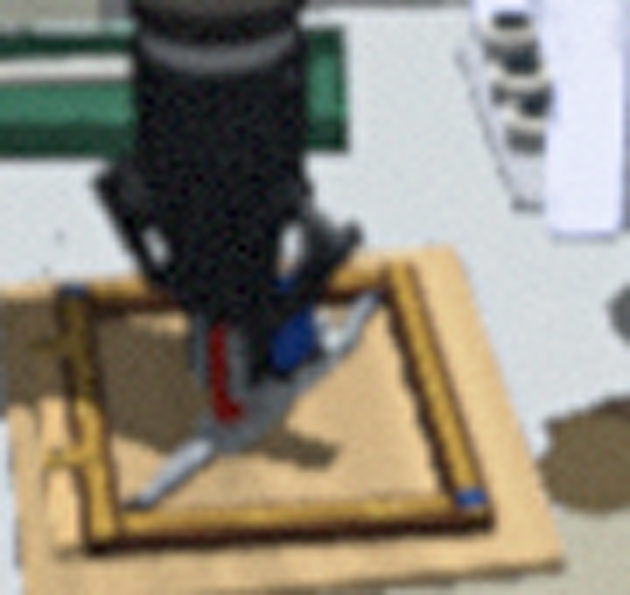

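>>> drive_tool([
  [0,0.0005,0],
  [0,0.001,0],
  [0,0.0015,0],
  [0,0.002,0],
  [0,0.0025,0],
  [0,0.003,0],
  [0,0.0035,0],
  [0,0.0035,0],
], claw=[1,1,1,1,1,1,1,1], roll=[0,0,0,0,0,0,0,0], newtons=20)

```text
time: 34.1
ee_pos: [0.5181, -0.0511, 0.039]
tcp_rot: [[0.796, -0.605, 0.0], [-0.605, -0.796, 0.0], [0.0, -0.0, -1.0]]
force: [0.8, 0.8, -0.6]
finger_gap: 0.0105
```

>>> drive_tool([
  [0,0.0005,0],
  [0,0.001,0],
  [0,0.001,0],
  [0,0.0015,0],
  [0,0.0015,0],
  [0,0.002,0],
  [0,0.002,0],
  [0,0.002,0],
], claw=[1,1,1,1,1,1,1,1], roll=[0,0,0,0,0,0,0,0], newtons=20)

```text
time: 34.9
ee_pos: [0.5176, -0.0523, 0.0391]
tcp_rot: [[0.797, -0.604, 0.002], [-0.604, -0.797, 0.0], [0.001, -0.001, -1.0]]
force: [4.0, 3.1, -3.6]
finger_gap: 0.0105
```

```bash
python3 -c "
from h import *
go(.5505,-.0086,.0387,-127.2)
crop('side',230,160,320,245,7,'pics/s25.png')
"
```

```text
t 34.9 pos [ 0.5176 -0.0523  0.0391] yaw -127.18 F [ 4.   3.1 -3.6] gap 0.0105 q7 -0.19
  travel [-0.0002 -0.0547  0.0004] roll 0.02
```

View pics/s25.png

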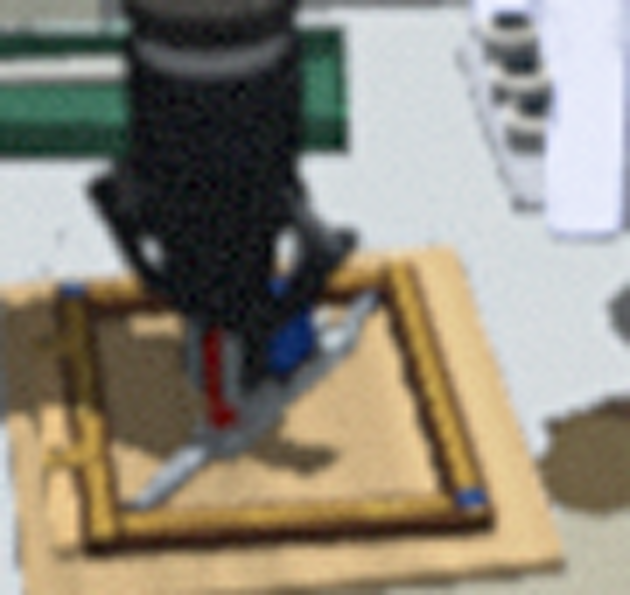

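>>> drive_tool([
  [0,0,0.0005],
  [0,0,0.0007],
  [0,0,0.0007],
  [0,0,0.0007],
  [0,0,0.0007],
  [0,0,0.0007],
  [0,0,0.0007],
  [0,0,0.0007],
], claw=[1,1,1,0.6,0.6,0.6,0.6,0.6], roll=[0,0,0,0,0,0,0,0], newtons=20)

```text
time: 35.75
ee_pos: [0.5162, -0.0532, 0.0381]
tcp_rot: [[0.796, -0.606, -0.001], [-0.606, -0.796, -0.0], [-0.0, 0.001, -1.0]]
force: [-0.3, -0.1, -0.3]
finger_gap: 0.0345
```

>>> drive_tool([
  [0,0,-0.03],
  [0,0,-0.07],
  [0,0,-0.1],
  [-0.02,-0.026,-0.12],
  [-0.05,-0.065,-0.12],
  [-0.08,-0.105,-0.12],
  [-0.11,-0.145,-0.12],
  [-0.13,-0.17,-0.12],
], claw=[0.6,0.6,0.6,0.6,0.6,0.6,0.6,0.6], roll=[0,0,0,0,0,0,0,0])

```text
time: 36.55
ee_pos: [0.5154, 0.1657, 0.1582]
tcp_rot: [[0.799, -0.602, -0.0], [-0.602, -0.799, 0.002], [-0.001, -0.001, -1.0]]
force: [-0.3, 0.2, -0.7]
finger_gap: 0.0342
```

```bash
python3 -c "
from h import *
crop('side',230,180,320,245,8,'pics/s26.png')
crop('top',215,170,335,270,6.5,'pics/t26.png')
go(.5505,-.0086,.0387,-127.2)
"
```

```text
t 36.65 pos [0.5152 0.1678 0.1578] yaw -126.67 F [-0.3 -0.2  0.3] gap 0.0341 q7 -0.74
  travel [0.1338 0.1205 0.1187] roll 0.53
```

View pics/s26.png

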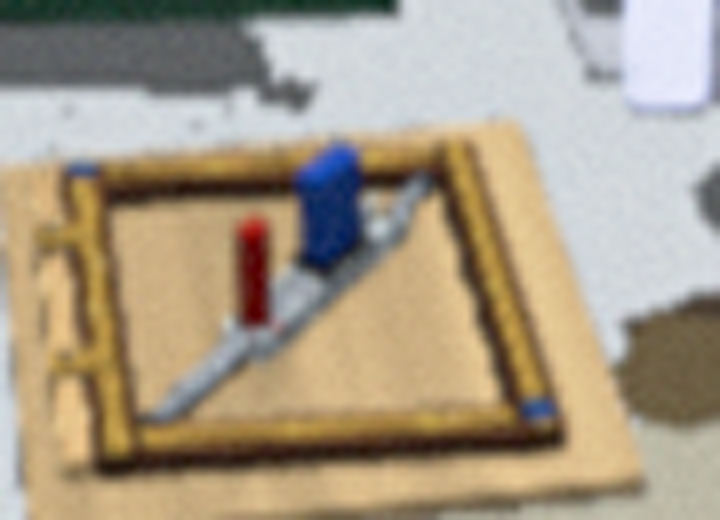

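View pics/t26.png

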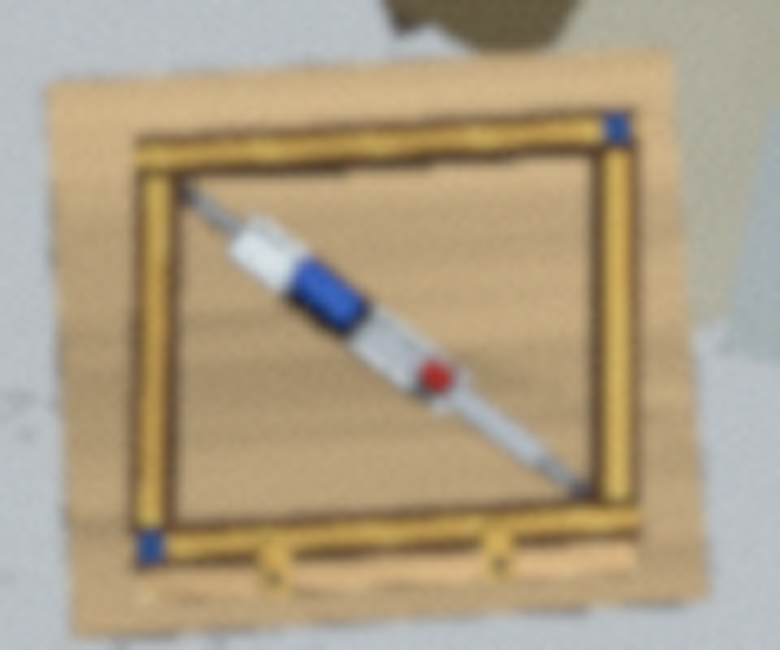

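```bash
python3 -c "
from h import *
import cv2
a=cv2.imread('pics/t26.png');b=cv2.imread('pics/t15.png')
c=lambda im,x,y:cv2.resize(im[y-45:y+45,x-45:x+45],None,fx=4,fy=4,interpolation=cv2.INTER_CUBIC)
top=np.hstack([c(a,190,195),c(a,580,485)]);bot=np.hstack([c(b,190,505),c(b,580,175)])
cv2.imwrite('pics/c26.png',cv2.resize(np.vstack([top,bot]),None,fx=.8,fy=.8))
T=lambda c,r:(215+c/6.5,170+r/6.5)
for z in (.020,): print(onz('top',*T(188,193),z),onz('top',*T(583,489),z))
h=onz('top',*T(330,295),.07);p=onz('top',*T(437,377),.07);print(np.linalg.norm(h-p)-.04)
print(ray('top',1,1)[0])
"
```

```text
[0.5901032  0.04760802 0.02      ] [ 0.47006148 -0.11371492  0.02      ]
0.012233313621266381
[ 0.46416307 -0.06017782  1.03710061]
```

View pics/c26.png

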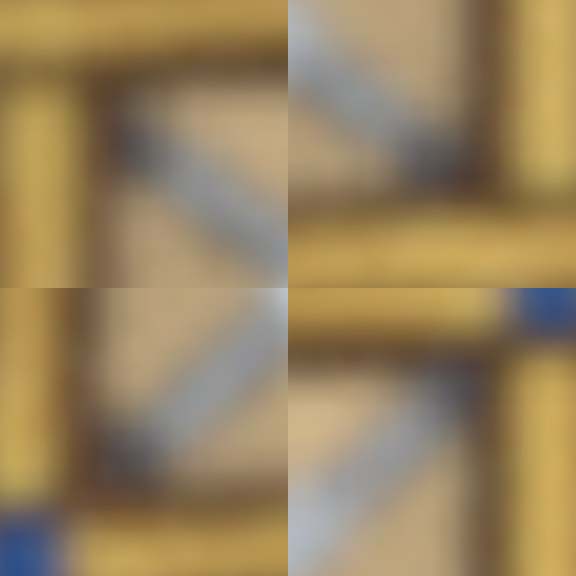

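```bash
python3 -c "
from h import *
import cv2
T=lambda c,r:(215+c/6.5,170+r/6.5)
for f in ('t15','t26'):
    im=cv2.imread(f'pics/{f}.png').astype(int); B,G,R=im[...,0],im[...,1],im[...,2]
    yy,xx=np.mgrid[:650,:780]
    inn=(xx>185)&(xx<585)&(yy>185)&(yy<510)
    out=[]
    for m in ((B-R>70)&(B>150)&inn,(R-B>90)&(R-G>90)&(R>150)&inn):
        m=m.astype(np.uint8); ys,xs=np.nonzero(m); c=(xs.mean(),ys.mean()); X=onz('top',*T(*c),.070)
        d=np.cov(np.array([xs,ys])); w,v=np.linalg.eigh(d); print(f,m.sum(),np.round(c,1),np.round(X,4), 'ax',np.round(np.sqrt(w*12),1)); out.append(X)
    d=out[1]-out[0]; print('reading',np.linalg.norm(d)-.04,'yaw',np.degrees(np.arctan2(d[1],d[0])))
    u=d/np.linalg.norm(d); print('heel by handle',out[0]-.072*u,'point by post',out[1]+.072*u)
"
```

```text
t15 1759 [316.7 387. ] [ 0.5087 -0.0083  0.07  ] ax [26.1 65.4]
t15 220 [452.8 267.8] [ 0.5551 -0.0607  0.07  ] ax [12.9 16.5]
reading 0.02992242311180105 yaw -48.46802231165354
heel by handle [0.46096083 0.04556086 0.07      ] point by post [ 0.60279951 -0.11457843  0.07      ]
t26 1653 [325.5 289.4] [ 0.5465 -0.0114  0.07  ] ax [25.  64.9]
t26 196 [437.  375.8] [ 0.5132 -0.0548  0.07  ] ax [11.2 16.9]
reading 0.014667121278831803 yaw -127.56784112648747
heel by handle [0.59038182 0.04564482 0.07      ] point by post [ 0.4692544 -0.1118251  0.07     ]
```

```bash
python3 -c "
import cv2,numpy as np
L=[]
for k in (21,22,23,24,25):
    im=cv2.imread(f'pics/s{k}.png'); L.append(cv2.resize(im[230:380,300:420],None,fx=2.5,fy=2.5)[:, :])
a=np.hstack(L[:3]);b=np.hstack(L[3:]+[L[0]*0])
cv2.imwrite('pics/cmp.png',cv2.resize(np.vstack([a,b]),None,fx=.78,fy=.78))"
```

```text
(no output)
```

View pics/cmp.png

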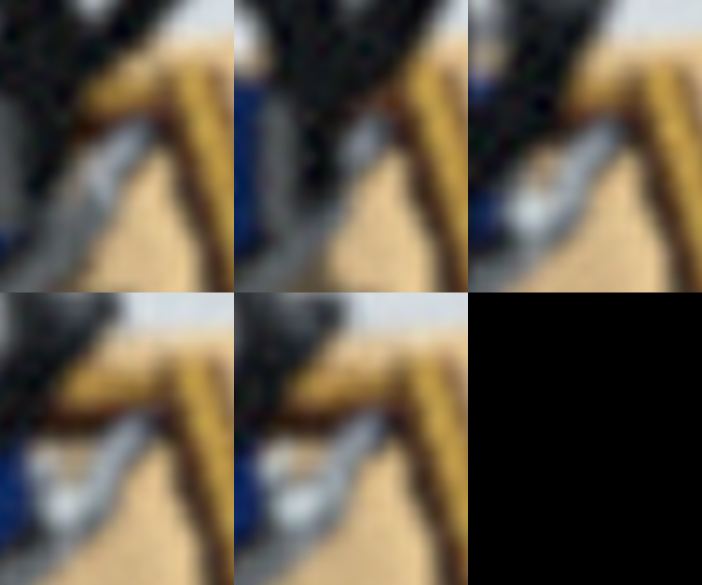

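>>> drive_tool([
  [0.033,0.03,0],
  [0.066,0.06,0],
  [0.1,0.09,0],
  [0.13,0.118,0.01],
  [0.13,0.118,0.03],
  [0.13,0.118,0.05],
  [0.13,0.118,0.06],
  [0.13,0.118,0.06],
], claw=[0.6,0.6,0.6,0.6,0.6,0.6,0.6,0.6], roll=[0,0,0,0,0,0,0,0])

```text
time: 37.45
ee_pos: [0.5467, -0.0121, 0.097]
tcp_rot: [[0.796, -0.606, -0.003], [-0.606, -0.796, -0.001], [-0.002, 0.002, -1.0]]
force: [0.5, -0.1, 0.3]
finger_gap: 0.0341
```

```bash
python3 -c "
from h import *
go(.5475,-.0115,.0385,-127.4)
"
```

```text
t 37.45 pos [ 0.5467 -0.0121  0.097 ] yaw -127.28 F [ 0.5 -0.1  0.3] gap 0.0341 q7 -0.33
  travel [ 0.0004 -0.0011  0.0585] roll 0.12
```

>>> drive_tool([
  [0,-0.001,0.015],
  [0,-0.001,0.03],
  [0,-0.001,0.045],
  [0,-0.001,0.058],
  [0,-0.001,0.0585],
  [0,-0.001,0.0585],
  [0,-0.001,0.0585],
  [0,-0.001,0.0585],
], claw=[0.6,0.6,0.6,0.6,0.6,1,1,1], roll=[0,0,0,0,0,0,0,0], newtons=30)

```text
time: 38.25
ee_pos: [0.549, -0.0108, 0.04]
tcp_rot: [[0.796, -0.605, 0.001], [-0.605, -0.796, -0.0], [0.001, -0.0, -1.0]]
force: [1.2, -0.2, -3.5]
finger_gap: 0.0135
```

>>> drive_tool([
  [0,0,0],
  [0,0,0],
  [0,-0.0005,0],
  [0,-0.001,0],
  [0,-0.0015,0],
  [0,-0.002,0],
  [0,-0.0025,0],
  [0,-0.0025,0],
], claw=[1,1,1,1,1,1,1,1], roll=[0,0,0,0,0,0,0,0], newtons=30)

```text
time: 39.05
ee_pos: [0.5493, -0.0103, 0.04]
tcp_rot: [[0.795, -0.606, -0.002], [-0.606, -0.795, -0.001], [-0.001, 0.002, -1.0]]
force: [-2.9, -4.4, 1.5]
finger_gap: 0.0136
```

```bash
python3 -c "
from h import *
go(.5505,-.0086,.0385,-127.3)
"
```

```text
t 39.05 pos [ 0.5493 -0.0103  0.04  ] yaw -127.31 F [-2.9 -4.4  1.5] gap 0.0136 q7 -0.27
  travel [-0.0001 -0.0021  0.0015] roll -0.01
```

>>> drive_tool([
  [0.0006,0.0008,0],
  [0.001,0.0004,0],
  [0.0015,0.0001,0],
  [0.002,-0.0003,0],
  [0.0025,-0.0007,0],
  [0.0025,-0.0007,0],
  [0.0025,-0.0007,0],
  [0.0025,-0.0007,0],
], claw=[1,1,1,1,1,1,1,1], roll=[0,0,0,0,0,0,0,0], newtons=30)

```text
time: 39.85
ee_pos: [0.5497, -0.0104, 0.0399]
tcp_rot: [[0.796, -0.606, -0.006], [-0.606, -0.796, 0.001], [-0.005, 0.003, -1.0]]
force: [-8.2, -4.3, 9.9]
finger_gap: 0.0134
```

```bash
python3 -c "
from h import *
go(.5505,-.0086,.0385,-127.3)
crop('side',230,160,320,245,7,'pics/s27.png')
"
```

```text
t 39.85 pos [ 0.5497 -0.0104  0.0399] yaw -127.29 F [-8.2 -4.3  9.9] gap 0.0134 q7 -0.27
  travel [-0.0005 -0.0019  0.0014] roll 0.01
```

View pics/s27.png

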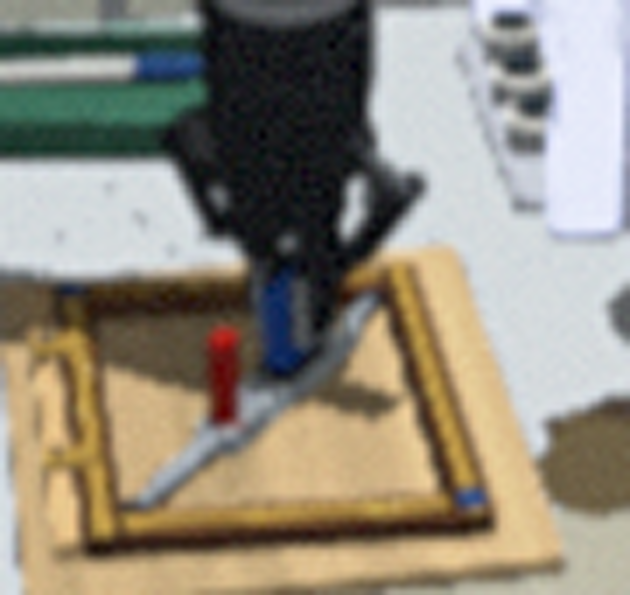

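>>> drive_tool([
  [-0.001,0,0],
  [-0.0018,0.0005,-0.0005],
  [-0.0018,0.0005,-0.0005],
  [-0.0018,0.0005,-0.0005],
  [-0.0018,0.0005,-0.0005],
  [-0.0018,0.0005,-0.0005],
  [-0.0018,0.015,-0.0005],
  [-0.0018,0.03,-0.0005],
], claw=[1,1,1,0.6,0.6,0.6,0.6,0.6], roll=[0,0,0,0,0,0,0,0], newtons=20)

```text
time: 40.7
ee_pos: [0.5326, -0.0331, 0.0403]
tcp_rot: [[0.797, -0.604, 0.0], [-0.604, -0.797, -0.0], [0.0, 0.0, -1.0]]
force: [-0.1, -0.7, -0.7]
finger_gap: 0.0344
```

```bash
python3 -c "
from h import *
go(.5178,-.0518,.0385,-127.3)
"
```

```text
t 40.7 pos [ 0.5326 -0.0331  0.0403] yaw -127.18 F [-0.1 -0.7 -0.7] gap 0.0344 q7 -0.23
  travel [-0.0004  0.0239  0.0018] roll 0.12
```

>>> drive_tool([
  [0,0.011,0.001],
  [0,0.022,0.001],
  [0,0.022,0.001],
  [0,0.022,0.001],
  [0,0.022,0.001],
  [0,0.022,0.001],
  [0,0.022,0.001],
  [0,0.022,0.001],
], claw=[0.6,0.6,0.6,1,1,1,1,1], roll=[0,0,0,0,0,0,0,0], newtons=20)

```text
time: 41.5
ee_pos: [0.5201, -0.0494, 0.0394]
tcp_rot: [[0.797, -0.605, 0.0], [-0.605, -0.797, 0.001], [-0.0, -0.001, -1.0]]
force: [-0.6, 1.5, 2.6]
finger_gap: 0.0106
```

>>> drive_tool([
  [0,0.0003,0],
  [0,0.0006,0],
  [0,0.0009,0],
  [0,0.0012,0],
  [0,0.0015,0],
  [0,0.0015,0],
  [0,0.0015,0],
  [0,0.0015,0],
], claw=[1,1,1,1,1,1,1,1], roll=[0,0,0,0,0,0,0,0], newtons=20)

```text
time: 42.3
ee_pos: [0.5195, -0.0503, 0.0394]
tcp_rot: [[0.796, -0.605, 0.001], [-0.605, -0.796, 0.001], [0.0, -0.001, -1.0]]
force: [2.6, 4.5, 0.9]
finger_gap: 0.0107
```

```bash
python3 -c "
from h import *
go(.5176,-.0523,.0385,-127.3)
"
```

```text
t 42.3 pos [ 0.5195 -0.0503  0.0394] yaw -127.2 F [2.6 4.5 0.9] gap 0.0107 q7 -0.19
  travel [-0.0003  0.0027  0.0009] roll 0.1
```

>>> drive_tool([
  [0,0,0],
  [0,0,0],
  [0,0,0],
  [0,-0.014,0],
  [0,-0.028,0],
  [0,-0.04,0],
  [0,-0.05,0],
  [0,-0.05,0],
], claw=[0.6,0.6,0.6,0.6,0.6,0.6,0.6,0.6], roll=[0,0,0,0,0,0,0,0], newtons=50)

```text
time: 43.1
ee_pos: [0.5505, -0.0091, 0.0392]
tcp_rot: [[0.798, -0.602, 0.001], [-0.602, -0.798, 0.0], [0.0, -0.001, -1.0]]
force: [0.8, 0.5, 0.6]
finger_gap: 0.0344
```

```bash
python3 -c "
from h import *
go(.549,-.0108,.0385,-127.3)
crop('side',230,160,320,245,7,'pics/s28.png')
"
```

```text
t 43.1 pos [ 0.5505 -0.0091  0.0392] yaw -127.03 F [0.8 0.5 0.6] gap 0.0344 q7 -0.27
  travel [-0.0001  0.0022  0.0007] roll 0.27
```

View pics/s28.png

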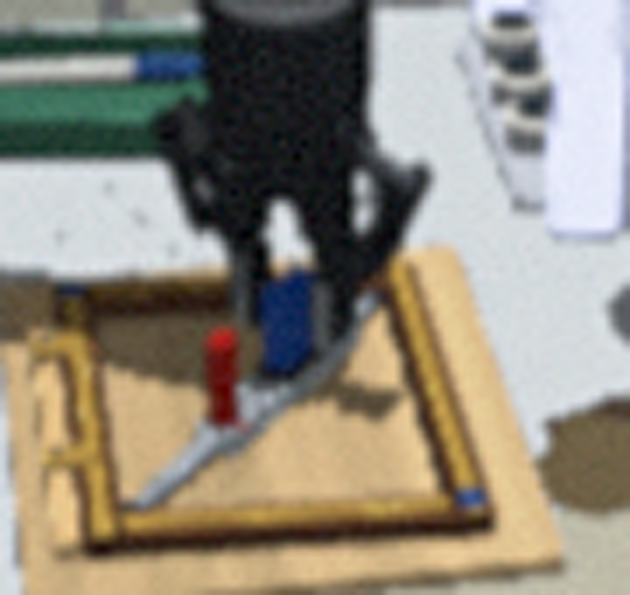

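>>> drive_tool([
  [0,0,0],
  [0,0,0],
  [0,0,0],
  [0,0,0],
  [0,0,-0.01],
  [0,0,-0.02],
  [0,0,-0.033],
  [0,0,-0.045],
], claw=[1,1,1,1,1,1,1,1], roll=[0,0,0,0,0,0,0,0], newtons=50)

```text
time: 43.95
ee_pos: [0.5491, -0.0113, 0.0856]
tcp_rot: [[0.796, -0.605, 0.0], [-0.605, -0.796, 0.0], [0.0, -0.001, -1.0]]
force: [-0.1, 0.2, -3.1]
finger_gap: 0.0133
```

```bash
python3 -c "
from h import *
u=np.array([.659,-.752]);p=np.array([.4610,.0482])+(.0726+.0055)*u; print(p)
go(p[0],p[1],.085,-48.7)
"
```

```text
[ 0.5124679 -0.0105312]
t 43.95 pos [ 0.5491 -0.0113  0.0856] yaw -127.24 F [-0.1  0.2 -3.1] gap 0.0133 q7 -0.32
  travel [-0.0296  0.0216  0.0005] roll -78.54
```

>>> drive_tool([
  [-0.003,0.003,0],
  [-0.007,0.006,0],
  [-0.011,0.009,0],
  [-0.015,0.012,0],
  [-0.019,0.015,0],
  [-0.023,0.018,0],
  [-0.0275,0.022,0],
  [-0.0275,0.022,0],
], claw=[1,1,1,1,1,1,1,1], roll=[-8,-16,-24,-32,-40,-48,-56,-64])

```text
time: 44.75
ee_pos: [0.5129, -0.0126, 0.085]
tcp_rot: [[0.891, 0.455, -0.001], [0.455, -0.891, 0.0], [-0.0, -0.0, -1.0]]
force: [0.4, -1.0, -4.9]
finger_gap: 0.0131
```

>>> drive_tool([
  [0,0,0],
  [0,0,0],
  [0,0,0],
  [0,0,0],
  [0,0,0.01],
  [0,0,0.018],
  [0,0,0.018],
  [0,0,0.018],
], claw=[1,1,1,1,1,1,1,1], roll=[-7,-14.5,-14.5,-14.5,-14.5,-14.5,-14.5,-14.5])

```text
time: 45.55
ee_pos: [0.5134, -0.0123, 0.0656]
tcp_rot: [[0.752, 0.659, -0.001], [0.659, -0.752, -0.0], [-0.001, -0.001, -1.0]]
force: [0.7, -0.5, -3.8]
finger_gap: 0.0133
```

```bash
python3 -c "
from h import *
go(.5141,-.0123,.0417,-48.7)
crop('side',230,160,320,245,7,'pics/s29.png')
crop('top',215,170,335,270,6.5,'pics/t29.png')
"
```

```text
t 45.55 pos [ 0.5134 -0.0123  0.0656] yaw -48.76 F [ 0.7 -0.5 -3.8] gap 0.0133 q7 0.87
  travel [0.0006 0.0005 0.0239] roll -0.06
```

View pics/s29.png

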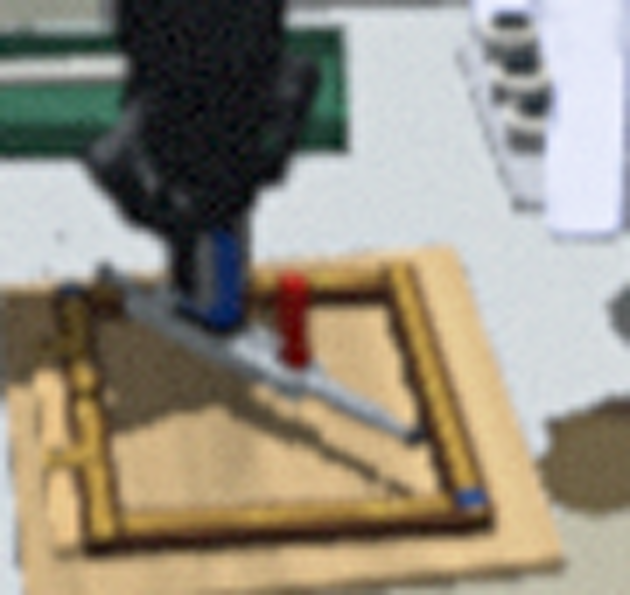

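View pics/t29.png

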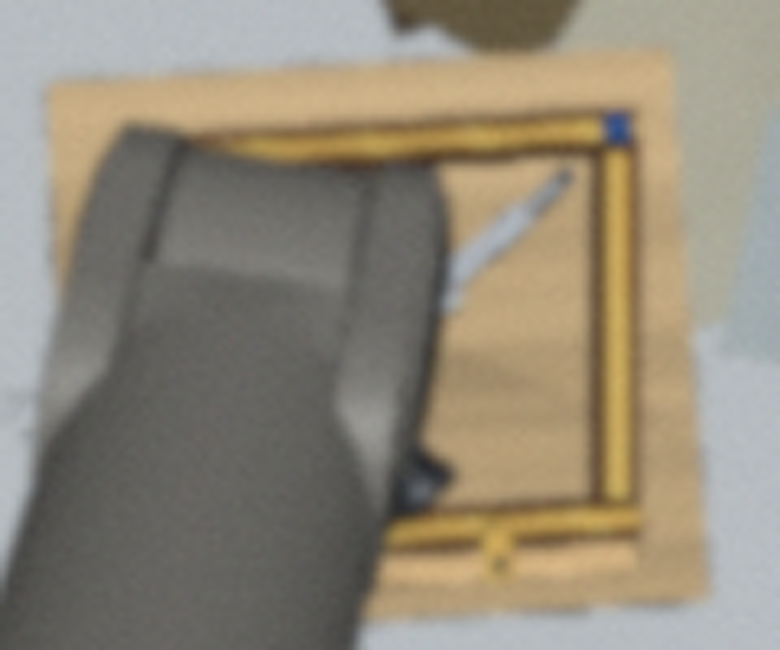

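```bash
python3 -c "
from h import *
T=lambda c,r:(215+c/6.5,170+r/6.5);S=lambda c,r:(230+c/7,160+r/7)
print('pt',onz('top',*T(563,180),.046),onz('side',*S(415,434),.046),'heel',onz('side',*S(107,275),.046))
"
```

```text
pt [ 0.59266395 -0.10454428  0.046     ] [ 0.59693083 -0.10850218  0.046     ] heel [0.46783651 0.03497065 0.046     ]
```

>>> drive_tool([
  [0,0,0.006],
  [0,0,0.012],
  [0,0,0.017],
  [0,0,0.021],
  [0,0,0.024],
  [0,0,0.025],
  [0,-0.0005,0.026],
  [0,-0.001,0.026],
], claw=[1,1,1,1,1,1,1,1], roll=[0,0,0,0,0,0,0,0])

```text
time: 46.45
ee_pos: [0.5133, -0.0115, 0.0403]
tcp_rot: [[0.752, 0.659, 0.0], [0.659, -0.752, 0.0], [0.0, -0.0, -1.0]]
force: [-0.4, 0.0, -3.8]
finger_gap: 0.0134
```

```bash
python3 -c "
from h import *
go(.5104,-.0082,.0387,-48.7)
crop('side',230,160,320,245,7,'pics/s30.png')
"
```

```text
t 46.45 pos [ 0.5133 -0.0115  0.0403] yaw -48.75 F [-0.4  0.  -3.8] gap 0.0134 q7 0.89
  travel [ 0.     -0.0044  0.0016] roll -0.05
```

View pics/s30.png

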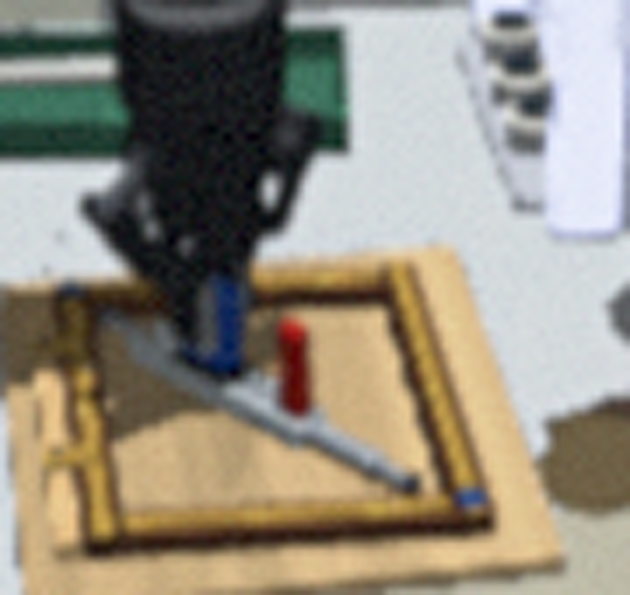

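>>> drive_tool([
  [0,-0.0005,0.0005],
  [0,-0.001,0.001],
  [0,-0.0015,0.001],
  [0,-0.002,0.001],
  [0,-0.0025,0.001],
  [0,-0.003,0.001],
  [0,-0.003,0.001],
  [0,-0.003,0.001],
], claw=[1,1,1,1,1,1,1,1], roll=[0,0,0,0,0,0,0,0])

```text
time: 47.3
ee_pos: [0.5113, -0.0092, 0.0394]
tcp_rot: [[0.752, 0.66, 0.0], [0.66, -0.752, 0.0], [0.0, 0.0, -1.0]]
force: [0.4, -0.6, -2.8]
finger_gap: 0.0131
```

>>> drive_tool([
  [0,-0.0003,0],
  [0,-0.0006,0],
  [0,-0.0009,0],
  [0,-0.0012,0],
  [0,-0.0015,0],
  [0,-0.0018,0],
  [0,-0.002,0],
  [0,-0.002,0],
], claw=[1,1,1,1,1,1,1,1], roll=[0,0,0,0,0,0,0,0])

```text
time: 48.1
ee_pos: [0.5105, -0.0079, 0.0394]
tcp_rot: [[0.752, 0.659, 0.001], [0.659, -0.752, -0.0], [0.001, 0.001, -1.0]]
force: [1.9, -0.1, -4.8]
finger_gap: 0.0133
```

```bash
python3 -c "
from h import *
go(.5104,-.0082,.0387,-48.7)
"
```

```text
t 48.1 pos [ 0.5105 -0.0079  0.0394] yaw -48.75 F [ 1.9 -0.1 -4.8] gap 0.0133 q7 0.88
  travel [-0.0003  0.0002  0.0007] roll -0.05
```

>>> drive_tool([
  [0,-0.0003,0.0003],
  [0.0003,-0.0006,0.0006],
  [0.0006,-0.0009,0.0006],
  [0.001,-0.0012,0.0006],
  [0.0012,-0.0014,0.0006],
  [0.0012,-0.0014,0.0006],
  [0.0012,-0.0014,0.0006],
  [0.0012,-0.0014,0.0006],
], claw=[1,1,1,1,1,1,1,1], roll=[0,0,0,0,0,0,0,0])

```text
time: 48.9
ee_pos: [0.5106, -0.0076, 0.0393]
tcp_rot: [[0.752, 0.659, 0.002], [0.659, -0.752, -0.002], [0.0, 0.002, -1.0]]
force: [1.9, -5.5, 2.5]
finger_gap: 0.0131
```

```bash
python3 -c "
from h import *
go(.5104,-.0082,.0387,-48.7)
"
```

```text
t 48.9 pos [ 0.5106 -0.0076  0.0393] yaw -48.77 F [ 1.9 -5.5  2.5] gap 0.0131 q7 0.88
  travel [-0.0005  0.0003  0.0006] roll -0.07
```

>>> drive_tool([
  [0,0,0],
  [0,0,0],
  [0,0,0],
  [0,0.014,0],
  [0,0.028,0],
  [0,0.042,0],
  [0,0.053,0],
  [0,0.053,0],
], claw=[0.6,0.6,0.6,0.6,0.6,0.6,0.6,0.6], roll=[0,0,0,0,0,0,0,0], newtons=20)

```text
time: 49.7
ee_pos: [0.5463, -0.0482, 0.0389]
tcp_rot: [[0.754, 0.657, 0.002], [0.657, -0.754, -0.001], [0.0, 0.002, -1.0]]
force: [-0.0, 0.0, 0.0]
finger_gap: 0.0338
```

```bash
python3 -c "
from h import *
go(.5106,-.0076,.039,-48.7)
crop('side',230,160,320,245,7,'pics/s31.png')
"
```

```text
t 49.7 pos [ 0.5463 -0.0482  0.0389] yaw -48.92 F [-0.  0.  0.] gap 0.0338 q7 0.97
  travel [-0.0003 -0.0541 -0.0002] roll -0.22
```

View pics/s31.png

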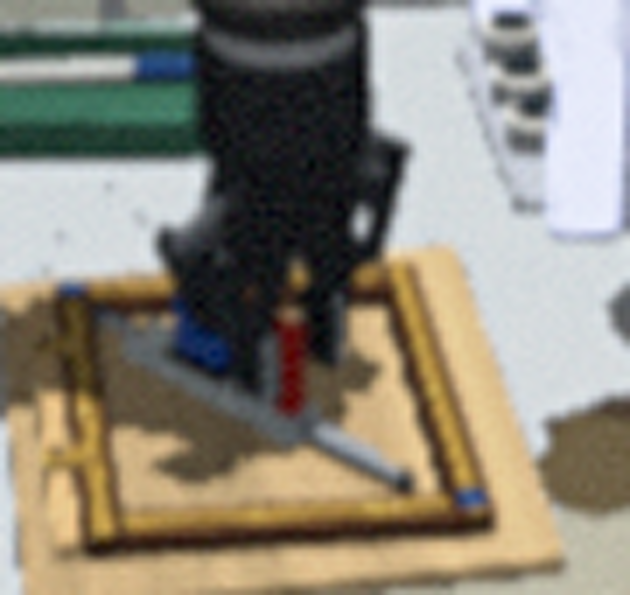

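>>> drive_tool([
  [0,0,0],
  [0,0,0],
  [0,0,0],
  [0,0,0],
  [0,0,0],
  [0,0.001,0],
  [0,0.002,0],
  [0,0.003,0],
], claw=[1,1,1,1,1,1,1,1], roll=[0,0,0,0,0,0,0,0], newtons=20)

```text
time: 50.55
ee_pos: [0.5467, -0.048, 0.0385]
tcp_rot: [[0.752, 0.66, -0.0], [0.66, -0.752, 0.0], [-0.0, -0.0, -1.0]]
force: [-1.1, -0.1, -1.5]
finger_gap: 0.0106
```

>>> drive_tool([
  [0,0.0008,0],
  [0,0.0016,0],
  [0,0.0024,0],
  [0,0.0032,0],
  [0,0.004,0],
  [0,0.0045,0],
  [0,0.005,0],
  [0,0.005,0],
], claw=[1,1,1,1,1,1,1,1], roll=[0,0,0,0,0,0,0,0], newtons=20)

```text
time: 51.35
ee_pos: [0.5502, -0.0518, 0.0386]
tcp_rot: [[0.752, 0.659, 0.0], [0.659, -0.752, 0.0], [0.0, 0.0, -1.0]]
force: [-0.7, -1.2, -2.2]
finger_gap: 0.0107
```

```bash
python3 -c "
from h import *
go(.5551,-.059,.039,-48.7)
crop('side',230,160,320,245,7,'pics/s32.png')
"
```

```text
t 51.35 pos [ 0.5502 -0.0518  0.0386] yaw -48.74 F [-0.7 -1.2 -2.2] gap 0.0107 q7 0.98
  travel [-0.0011  0.0086 -0.0004] roll -0.04
```

View pics/s32.png

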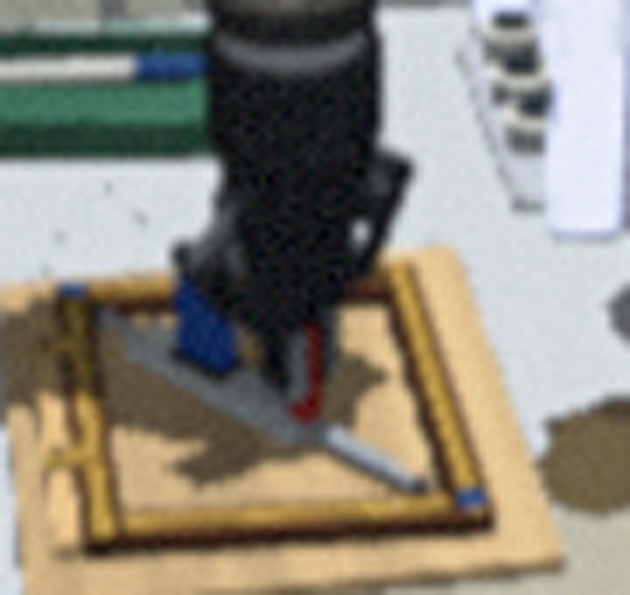

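>>> drive_tool([
  [0,0.0008,0.0005],
  [0,0.0016,0.0005],
  [0,0.0024,0.0005],
  [0,0.0032,0.0005],
  [0,0.0038,0.0005],
  [0,0.0044,0.0005],
  [0,0.005,0.0005],
  [0,0.005,0.0005],
], claw=[1,1,1,1,1,1,1,1], roll=[0,0,0,0,0,0,0,0], newtons=20)

```text
time: 52.2
ee_pos: [0.5538, -0.0557, 0.0385]
tcp_rot: [[0.752, 0.659, 0.001], [0.659, -0.752, -0.0], [0.001, 0.001, -1.0]]
force: [-0.3, -1.3, 3.8]
finger_gap: 0.0105
```

>>> drive_tool([
  [0,0.0003,0],
  [0,0.0006,0],
  [0,0.0009,0],
  [0,0.0012,0],
  [0,0.0015,0],
  [0,0.0015,0],
  [0,0.0015,0],
  [0,0.0015,0],
], claw=[1,1,1,1,1,1,1,1], roll=[0,0,0,0,0,0,0,0], newtons=20)

```text
time: 53.0
ee_pos: [0.5548, -0.0568, 0.0385]
tcp_rot: [[0.752, 0.659, 0.001], [0.659, -0.752, -0.0], [0.001, 0.0, -1.0]]
force: [-1.9, 0.2, 5.3]
finger_gap: 0.0108
```

```bash
python3 -c "
from h import *
go(.5551,-.059,.039,-48.7)
crop('side',230,160,320,245,7,'pics/s33.png')
"
```

```text
t 53.0 pos [ 0.5548 -0.0568  0.0385] yaw -48.75 F [-1.9  0.2  5.3] gap 0.0108 q7 0.99
  travel [-0.0012  0.0019 -0.0005] roll -0.05
```

View pics/s33.png

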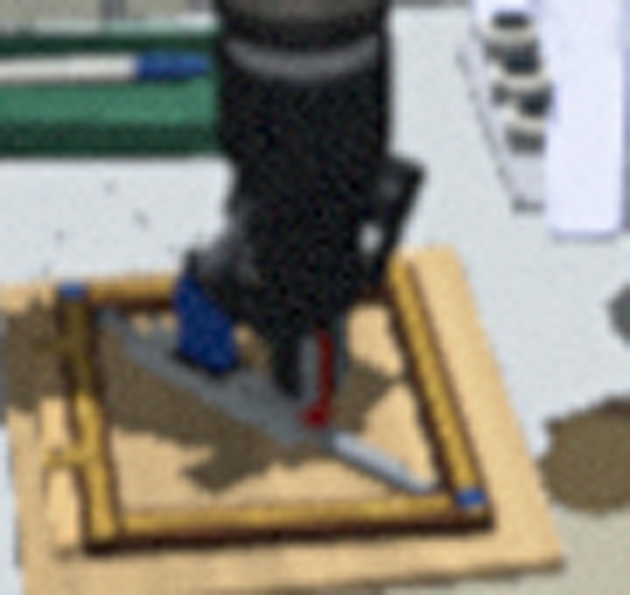

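>>> drive_tool([
  [0,0.0003,-0.0004],
  [-0.0003,0.0006,-0.0004],
  [-0.0005,0.0009,-0.0004],
  [-0.0007,0.0012,-0.0004],
  [-0.0007,0.0015,-0.0004],
  [-0.0007,0.0015,-0.0004],
  [-0.0007,0.0015,-0.0004],
  [-0.0007,0.0015,-0.0004],
], claw=[1,1,1,1,1,1,1,1], roll=[0,0,0,0,0,0,0,0], newtons=20)

```text
time: 53.85
ee_pos: [0.5551, -0.058, 0.0385]
tcp_rot: [[0.752, 0.659, 0.0], [0.659, -0.752, 0.0], [0.001, 0.0, -1.0]]
force: [1.4, 0.7, 0.2]
finger_gap: 0.0102
```

```bash
python3 -c "
from h import *
go(.5551,-.059,.039,-48.7)
"
```

```text
t 53.85 pos [ 0.5551 -0.058   0.0385] yaw -48.74 F [1.4 0.7 0.2] gap 0.0102 q7 0.99
  travel [-0.0006  0.0008 -0.0005] roll -0.04
```

One more creep.

>>> drive_tool([
  [0,0.0003,0],
  [0,0.0006,0],
  [0,0.0009,0],
  [0,0.0012,0],
  [0,0.0015,0],
  [0,0.0015,0],
  [0,0.0015,0],
  [0,0.0015,0],
], claw=[1,1,1,1,1,1,1,1], roll=[0,0,0,0,0,0,0,0], newtons=20)

```text
time: 54.65
ee_pos: [0.5559, -0.0594, 0.0385]
tcp_rot: [[0.752, 0.659, 0.0], [0.659, -0.752, 0.0], [0.0, -0.0, -1.0]]
force: [0.7, 1.4, -0.5]
finger_gap: 0.0099
```

```bash
python3 -c "
from h import *
go(.5551,-.059,.039,-48.7)
"
```

```text
t 54.65 pos [ 0.5559 -0.0594  0.0385] yaw -48.74 F [ 0.7  1.4 -0.5] gap 0.0099 q7 0.99
  travel [-0.0003 -0.0008 -0.0005] roll -0.04
```

```bash
python3 -c "
from h import *
crop('side',230,160,320,245,7,'pics/s34.png')
go(.5551,-.059,.039,-48.7)
"
```

```text
t 54.7 pos [ 0.5558 -0.0594  0.0385] yaw -48.74 F [ 0.3  2.4 -0.6] gap 0.0105 q7 0.99
  travel [-0.0003 -0.0008 -0.0005] roll -0.04
```

View pics/s34.png

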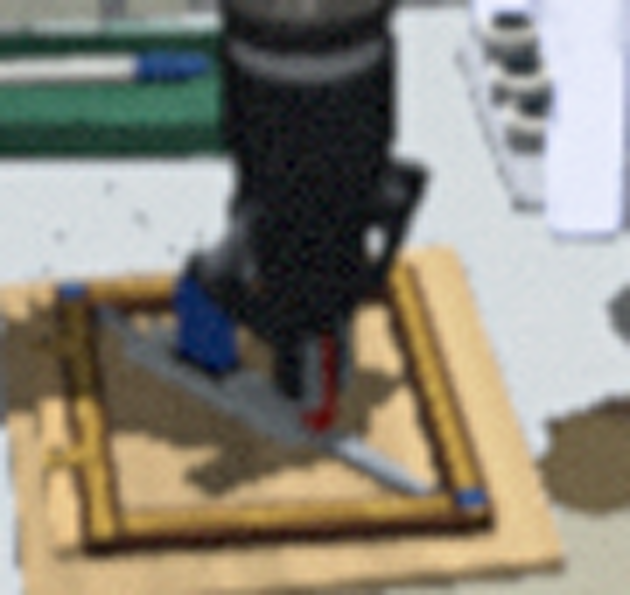

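>>> drive_tool([
  [0.0002,0.0003,0],
  [0.0004,0.0006,0],
  [0.0005,0.0009,0],
  [0.0005,0.0012,0],
  [0.0005,0.0012,0],
  [0.0005,0.0012,0],
  [0.0005,0.0012,0],
  [0.0005,0.0012,0],
], claw=[1,1,1,1,1,1,1,1], roll=[0,0,0,0,0,0,0,0], newtons=20)

```text
time: 55.5
ee_pos: [0.5561, -0.0595, 0.0385]
tcp_rot: [[0.752, 0.66, -0.002], [0.66, -0.752, 0.001], [-0.001, -0.002, -1.0]]
force: [-4.2, 4.3, 4.2]
finger_gap: 0.0105
```

```bash
python3 -c "
from h import *
go(.5551,-.059,.039,-48.7)
"
```

```text
t 55.5 pos [ 0.5561 -0.0595  0.0385] yaw -48.73 F [-4.2  4.3  4.2] gap 0.0105 q7 0.99
  travel [-0.0004 -0.001  -0.0005] roll -0.03
```

>>> drive_tool([
  [0,-0.0004,-0.0003],
  [0,-0.0004,-0.0003],
  [0,-0.0004,-0.0003],
  [0,-0.0004,-0.0003],
  [0,-0.0004,-0.0003],
  [0,-0.0004,-0.02],
  [0,-0.0004,-0.05],
  [0,-0.0004,-0.09],
], claw=[1,0.6,0.6,0.6,0.6,0.6,0.6,0.6], roll=[0,0,0,0,0,0,0,0])

```text
time: 56.3
ee_pos: [0.5555, -0.0598, 0.1282]
tcp_rot: [[0.752, 0.659, -0.003], [0.659, -0.752, -0.001], [-0.003, -0.002, -1.0]]
force: [1.2, -0.2, 0.0]
finger_gap: 0.0342
```

>>> drive_tool([
  [0,0,-0.03],
  [0.03,-0.034,-0.03],
  [0.06,-0.068,-0.03],
  [0.09,-0.102,-0.03],
  [0.12,-0.137,-0.03],
  [0.132,-0.15,-0.03],
  [0.132,-0.15,-0.03],
  [0.132,-0.15,-0.03],
], claw=[0.6,0.6,0.6,0.6,0.6,0.6,0.6,0.6], roll=[0,0,0,0,0,0,0,0])

```text
time: 57.1
ee_pos: [0.5572, 0.1386, 0.1585]
tcp_rot: [[0.752, 0.659, 0.0], [0.659, -0.752, -0.001], [-0.001, 0.001, -1.0]]
force: [0.6, -1.7, 0.4]
finger_gap: 0.0344
```

```bash
python3 -c "
from h import *
im=crop('top',215,170,335,270,6.5,'pics/t35.png')
crop('side',200,150,320,260,5,'pics/s35.png')
go(.5551,-.059,.039,-48.7)
import cv2
T=lambda c,r:(215+c/6.5,170+r/6.5)
im=cv2.imread('pics/t35.png').astype(int); B,G,R=im[...,0],im[...,1],im[...,2]
yy,xx=np.mgrid[:650,:780]; inn=(xx>185)&(xx<585)&(yy>185)&(yy<510); o=[]
for m in ((B-R>70)&(B>150)&inn,(R-B>90)&(R-G>90)&(R>150)&inn):
    ys,xs=np.nonzero(m); o.append(onz('top',*T(xs.mean(),ys.mean()),.07))
print(o,np.linalg.norm(o[1]-o[0])-.04)
"
```

```text
t 57.2 pos [0.5574 0.1372 0.1586] yaw -48.96 F [ 0.2 -0.   0.8] gap 0.0342 q7 0.54
  travel [-0.1305  0.1464  0.1199] roll -0.26
[array([ 0.50838463, -0.00749792,  0.07      ]), array([ 0.55508808, -0.06064325,  0.07      ])] 0.03075053455820457
```

View pics/t35.png

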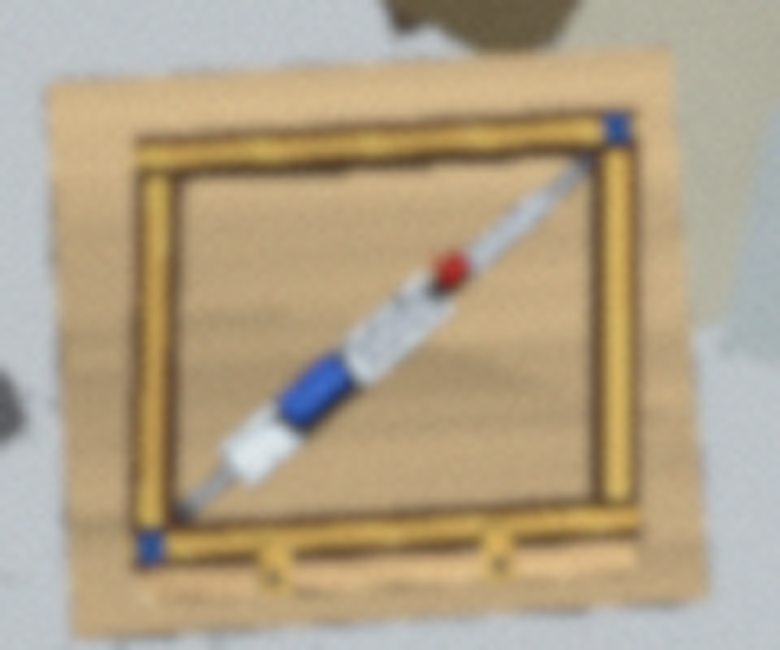

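View pics/s35.png

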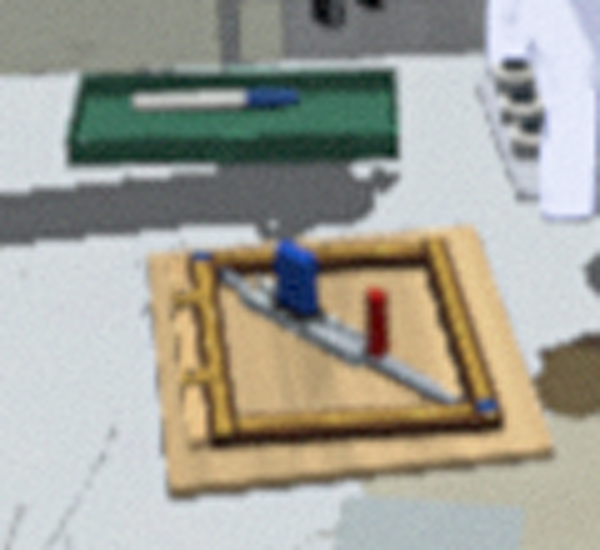

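```bash
python3 -c "
from rig import ticket
print(ticket.finish_job())"
```

```text
the job is handed in; nothing more can be done
None
```

I gauged both diagonals and left the rule lying flat inside the frame along the blue-dotted diagonal, which is the longer one. The job was handed in at about 57 s of robot time, with the arm clear.

- **Blue-dotted diagonal:** near-left to far-right, heel in the near-left corner. The reading was about 30 mm, so about 214 mm corner to corner.
- **Other diagonal:** I shortened the tongue and put the heel in the far-left corner. The reading was about 15–19 mm, so about 199–203 mm. The difference is 11 mm or more, well outside 3 mm.
- **Final position:** I brought the rule back to the blue diagonal, reseated the heel and pushed the tongue out again until it bore. The last top-camera picture gives about 31 mm, with both ends in their corners.
- **Contact:** each final tongue contact was about 5–6 N along the diagonal. One nudge of the heel reached about 9 N, mostly straight against the far rail. In the last picture the frame corners had not moved and the marker still lay in the tray.

**A check that disagreed:** on the second diagonal the top picture suggested the heel stood about 3–4 mm off the far rail. Pushing it met both rails within about 0.6 mm, so I trusted the contact. I then pushed the tongue about 1 mm further to bear, and took no new top picture there. That is why this reading is given as a range.

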